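# Tip the lemons from the scoop tray into the lidded produce bin

## Task

Put the washed lemons away: lift the produce bin's lid right back until it stays open, tip all three lemons out of the scoop tray into the bin without touching the fruit, then set the empty tray down flat on the worktop or its drip board and shut the lid again. Leave the jars, tins and the tall can where they stand.

Things in the scene. Friction and masses are not known exactly. Their poses are not given: they have to be found in the camera images.
- produce_bin: White enamel produce bin with steel rim and a wooden lid, fixed in place on rubber feet. Outside 180 (x) x 200 (y) x 125 mm high, walls 4 mm, inner floor 10 mm above the worktop. Origin: centre of its underside, on the worktop; z up. The lid's hinge is along its +x wall, the lid's lift tab is at its -x side.
- bin_lid (a joint): Hinge of the bin's wooden lid, rad: 0 = shut, grows as it opens, stop at 1.85. The hinge is damped (soft close): past about 1.65 the lid leans back on its stop and stays open; below that it sinks shut by itself. The lid is 12 mm thick and overhangs the bin by 3 mm.
- lid_hinge (a point): Middle of the lid's hinge axis, 125 mm above the worktop and 96 mm from the bin's centre along the bin's x; the axis is parallel to the bin's y (positive lid angle = right-handed turn about the bin's +y).
- lid_tab (a point): Point to hold on the lid's wooden lift tab, moving with the lid: 212 mm from the hinge axis and, when shut, 7 mm above it. The tab is 36 mm wide along the hinge axis, 12 mm thick, and stands out 40 mm from the lid's edge; this point is 22 mm out from that edge. It can be pinched across its width or lifted from below.
- bin_mouth (a point): Centre of the bin's open mouth (inside 172 x 192 mm), 125 mm above the worktop.
- scoop_tray: Loose steel scoop tray, 0.17 kg, on a fixed wooden drip board 8 mm thick. The pan is 95 mm wide, walls 36 mm high, floor 4 mm, closed at x = -93 mm, open at x = +103 mm (pouring lip; the last 30 mm is a gentle ramp rising 7 mm). Origin: centre of the pan's underside; x = pouring direction, z up. A wooden handle stands out at the closed end.
- tray_grip (a point): Point to hold on the tray's handle: 126 mm behind the tray's origin (at x = -126) and 60 mm above its underside. The handle is a bar 18 mm wide (y), 26 mm high (z), from x = -100 to -169 mm. The fixed wire drain basket beside the tray is 105 mm high.
- tray_lip (a point): Middle of the tray's pouring lip, 103 mm ahead of the tray's origin, 11 mm above its underside.
- lemon_1: Lemon, 78 x 55 x 56 mm, 90 g, lying in the tray (nearest the handle). Origin: on its skin, under its middle when it lies as at the start; x along its length.
- lemon_2: Lemon, 78 x 55 x 56 mm, 90 g, lying in the tray (in the middle). Origin: on its skin, under its middle when it lies as at the start; x along its length.
- lemon_3: Lemon, 78 x 55 x 56 mm, 90 g, lying in the tray (nearest the lip). Origin: on its skin, under its middle when it lies as at the start; x along its length.
- jam_jar: Bystander: jam jar, 64 mm across, 87 mm high, standing. Origin: centre of its underside.
- tomato_tin: Bystander: round food tin, 57 mm across, 72 mm high, standing. Origin: centre of its underside.
- salt_jar: Bystander: spice jar, 42 mm across, 96 mm high, standing. Origin: centre of its underside.
- pepper_jar: Bystander: spice jar, 42 mm across, 96 mm high, standing. Origin: centre of its underside.
- blue_can: Bystander: slim tall can with a domed cap, 40 mm across, 152 mm high, standing between tray and bin; easily knocked over. Origin: centre of its underside.
- sardine_tin: Bystander: flat tin, 63 x 105 x 24 mm, lying. Origin: centre of its underside.
Not all that is in view belongs to the job. Leave any green look-alike of the lemon_3 alone.

How it is judged:
By the outcome, as a careful person would: the job done as asked, in the order asked, and still so for the second after the job is handed in, with the robot touching nothing.
It also fails if it takes over 72 s, if anything falls off the work surface, if the arm or the gripper's body presses on something with over 40 N, if the wrist force passes 120 N, or if a joint passes its speed limit or range.

## Robot

A 7-joint arm with a two-finger parallel gripper is mounted at the origin on a cart in front of the work surface, level with it; the furniture and walls round the work are solid. World frame = base frame: x ahead of the robot, y to its left, z up, the work surface at z = 0. Lengths are in m, angles in rad, forces in N, time in s.
With the tool pointing down it reaches from about 0.35 to 0.9 m from the base axis. Payload 8.1 kg.
Tool frame: the origin (TCP) lies at the very end of the fingers, on their centre line; the grasp point (between the pads) lies 19 mm behind it (arm.grasp_offset is the distance from the TCP to the grasp point, in m); z points along the fingers, y is the direction in which the jaws open and shut (so a half turn about z gives the same grasp; the last joint's range is limited). The gripper opens to 92 mm and grips with 3 to 60 N. Pads are 19 mm wide; open, the fingers measure 130 mm over their backs; the gripper's body (75 mm by 190 mm) begins 47 mm behind the grasp point.
Start: joints at [-1.371, 0.434, 0.025, 1.573, -0.012, 1.134, -0.075], TCP at [0.186, 0.597, 0.227] pointing down, gripper open.
Joint ranges: [-2.62, 2.62], [-0.44, 2.09], [-1.27, 1.32], [0.08, 2.57], [-1.32, 4.46], [0.12, 2], [-2.74, 2.74]. Speed limits (rad/s): [2.22, 2.22, 3.01, 3.01, 3.14, 3.14, 3.14].

## Interface

Orientations are given as a rotation vector (axis times angle).
In Python, from cell import arm, eyes, workorder gives the robot as it stands.
- The arm moves only by the shell command python3 -m inch 'ROWS' [FORCE]. ROWS is JSON, a list that holds one entry, the list of rows, each a list of 5 numbers: the closure, from 0 (fully open) to 1 (shut), then the shift along the tool's x, y, z in mm, then the turn about the tool's z in degrees. A call has 1 to 12 rows; each row shifts and turns the pose as measured when the row begins, along the tool's axes as they then stand; what a row does not reach is not made up. A row lasts 1/10 s, in which the tool goes at most 50 mm and 8.59 degrees, less where a joint would pass 70% of its speed; a pose out of reach is approached as far as the arm can. A call with a gripper value outside its range is refused whole. The fingers move at their own pace and stop on an object; FORCE is the grip in N (left out, the last holds). Time passes only in rows, so rows that do not move let the fingers close. It gives the time, the measured TCP pose, the force and the opening at its end, in the units of the state.
- arm.observe(): the state, without advancing time (a new reading comes with each control period).
- eyes.get_image(name): name is "scene" or "top"; returns a dict with "frame" (420x560x3 uint8, blue, green, red), "intrinsics" (3x3 intrinsics, pixels), "rvec" (rotation vector, rad) and "tvec" (3), from world to camera coordinates, as OpenCV has them. Camera axes: x right, y down, z forward; pixel columns grow to the right and rows downward; lengths in m; the calibration is good to about 2 mm. A picture is of the moment at which its call begins. There is no depth.
- workorder.sign_off(): hands the job in, once; it reports no verdict.
The state is a dict: "clock": time; "joints": joint angles; "dq": joint speeds; "joint_efforts": joint torques, N m; "position": TCP position; "ee_rot": TCP orientation; "force": force on the tool from outside, world axes, zero at the start; "ft_torque": the same for the moment, N m; "width": opening from 0.0 (shut) to 1.0 (fully open).
Only numpy, scipy, OpenCV 4.12 (cv2) and the standard library are available. Lean on these libraries where they do the work, as an engineer would, in place of code of your own. Each camera call takes 0.05 s, during which the arm holds its last target.

## Working session

There is one attempt and no reset: what is moved stays moved. The work goes in short steps, Python scripts to look and compute and a shell command to move; the robot and the scene stay as the last step left them, time stands still between calls to the robot, and variables do not carry over. Pictures are saved under pics/ and viewed, and the job is handed in when it is done.

```bash
ls; mkdir -p pics; python3 - <<'E'
from cell import arm,eyes,workorder
import cv2
s=arm.observe();print(s);print(arm.grasp_offset)
for n in("scene","top"):
    d=eyes.get_image(n);cv2.imwrite(f"pics/{n}0.png",d["frame"]);print(n,d["intrinsics"],d["rvec"],d["tvec"])
E
```

```text
pics
{'clock': 0.0, 'joints': array([-1.37059011,  0.4352494 ,  0.02490704,  1.57413065, -0.01160867,
        1.13396376, -0.07508768]), 'dq': array([ 7.29697056e-04,  2.13257057e-03, -1.02559102e-03, -5.92080490e-05,
       -3.36391652e-05, -6.04028272e-04, -2.32942973e-04]), 'joint_efforts': array([-1.35668492e-03, -6.67858601e+01,  9.84582156e-01, -3.14454925e+01,
       -6.04557549e-02,  4.33058187e-02,  1.74221432e-04]), 'position': array([0.18623542, 0.59606096, 0.2259148 ]), 'ee_rot': array([-4.73814335e-01, -3.10552202e+00,  2.51520413e-03]), 'force': array([-0.46218715, -0.50342622,  0.05032139]), 'ft_torque': array([-0.0015065 ,  0.00446655,  0.02592406]), 'width': 1.0001156985552313}
0.0188
scene [[418.27308675   0.         276.88102467]
 [  0.         418.27308675 207.06040962]
 [  0.           0.           1.        ]] [ 2.09159847 -1.26012371  0.53176867] [-0.36995024  0.41148158  0.83309855]
top [[386.92274173   0.         269.3322758 ]
 [  0.         386.92274173 206.14691503]
 [  0.           0.           1.        ]] [ 2.12735474 -2.08968937  0.18801153] [-0.12558776  0.58380904  1.11825258]
```

View pics/scene0.png

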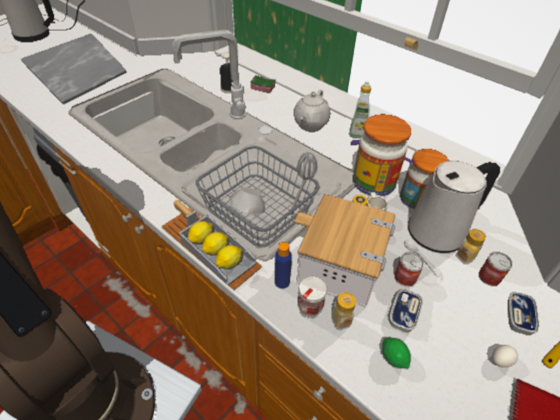

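View pics/top0.png

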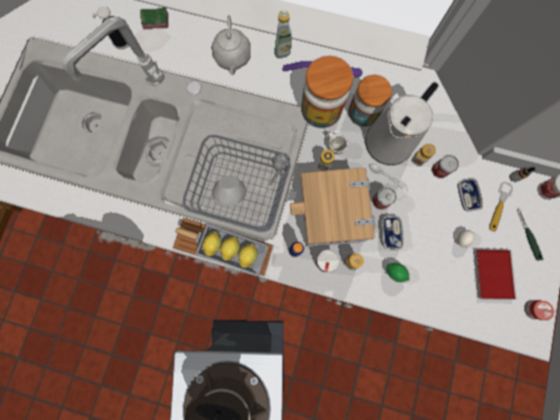

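```bash
cat > h.py <<'E'
import numpy as np,cv2
from scipy.spatial.transform import Rotation as R
from cell import arm,eyes,workorder
def cal(d):
    K=np.array(d["intrinsics"]);Rm=R.from_rotvec(np.ravel(d["rvec"])).as_matrix();t=np.ravel(d["tvec"]);return K,Rm,t
def proj(d,P):
    K,Rm,t=cal(d);q=(np.atleast_2d(P)@Rm.T+t)@K.T;return q[:,:2]/q[:,2:]
def ray(d,uv):
    K,Rm,t=cal(d);uv=np.atleast_2d(uv).astype(float)
    v=np.c_[uv,np.ones(len(uv))]@np.linalg.inv(K).T@Rm;return -Rm.T@t,v
def onz(d,uv,z):
    o,v=ray(d,uv);return o+v*((z-o[2])/v[:,2])[:,None]
def tri(d1,p1,d2,p2):
    o1,v1=ray(d1,p1);o2,v2=ray(d2,p2);out=[]
    for a,b in zip(v1,v2):
        A=np.c_[a,-b];s=np.linalg.lstsq(A,o2-o1,rcond=None)[0]
        P,Q=o1+a*s[0],o2+b*s[1];out.append(np.r_[(P+Q)/2,np.linalg.norm(P-Q)])
    return np.array(out)
def crop(d,x0,y0,x1,y1,f,name):
    cv2.imwrite(f"pics/{name}.png",cv2.resize(d["frame"][y0:y1,x0:x1],None,fx=f,fy=f,interpolation=cv2.INTER_CUBIC))
def st():
    s=arm.observe();M=R.from_rotvec(s["ee_rot"]).as_matrix()
    print("t",round(s["clock"],2),"tcp",np.round(s["position"],4),"x",np.round(M[:,0],3),"y",np.round(M[:,1],3),"z",np.round(M[:,2],3),"F",np.round(s["force"],1),"w",round(s["width"],3),"q",np.round(s["joints"],2))
    return s,M
E
python3 - <<'E'
from h import *
np.set_printoptions(suppress=True,precision=4)
t=eyes.get_image("top");s=eyes.get_image("scene")
st()
for d in(t,s):
    print(cal(d)[1],-cal(d)[1].T@cal(d)[2]); print(proj(d,[[0,0,0],[.5,0,0],[0,.5,0],[.186,.597,.227]]))
crop(t,160,150,440,310,2.8,"tc1"); crop(s,150,160,450,380,2.6,"sc1")
E
```

```text
t 0.2 tcp [0.1863 0.5963 0.2262] x [-0.954  0.298 -0.   ] y [ 0.298  0.954 -0.001] z [-0.    -0.001 -1.   ] F [-0.5  0.5  0.5] w 1.002 q [-1.37  0.43  0.02  1.57 -0.01  1.13 -0.08]
[[ 0.0196 -0.9996 -0.018 ]
 [-0.9804 -0.0157 -0.1965]
 [ 0.1961  0.0215 -0.9803]] [ 0.3555 -0.1404  1.2087]
[[225.8781 408.1487]
 [232.5053 235.9275]
 [ 54.9939 403.532 ]
 [-26.61   348.4137]]
[[ 0.4607 -0.8874  0.0185]
 [-0.6324 -0.3428 -0.6947]
 [ 0.6228  0.3083 -0.7191]] [-0.0882 -0.4441  0.8918]
[[ 91.1404 413.6526]
 [225.8568 241.8864]
 [-67.8376 308.7773]
 [-72.4067 177.5219]]
```

View pics/tc1.png

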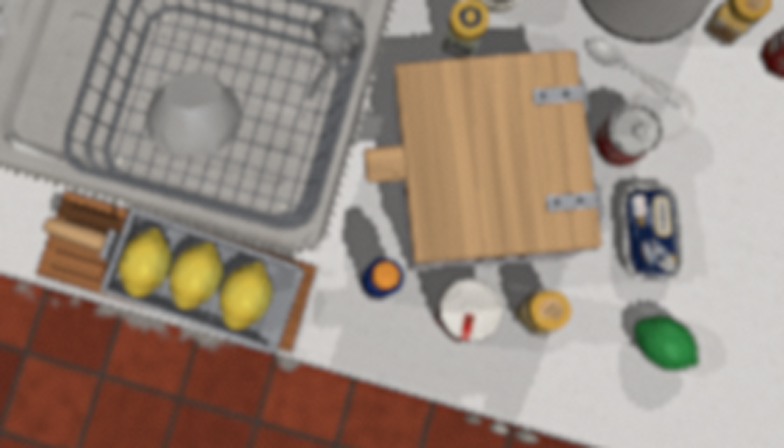

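View pics/sc1.png

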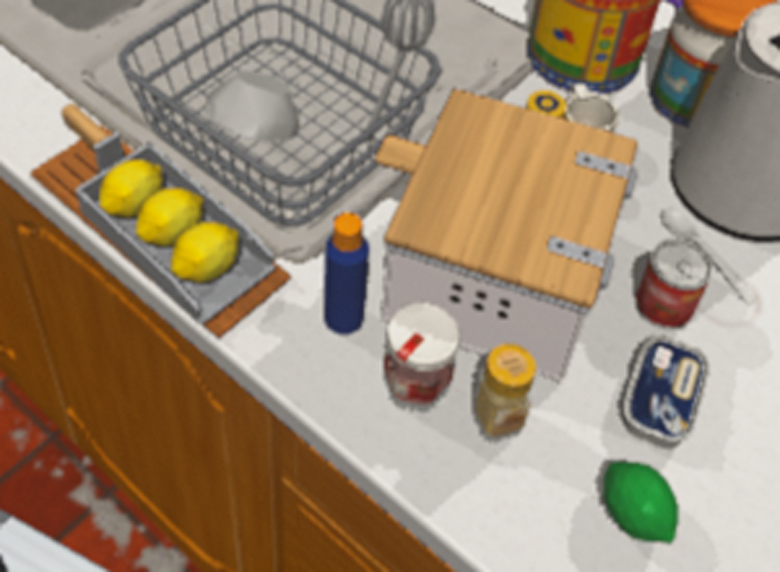

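```bash
python3 - <<'E'
from h import *
np.set_printoptions(suppress=True,precision=4)
t=eyes.get_image("top");s=eyes.get_image("scene")
T=lambda l:np.array(l,float)/2.8+[160,150]
S=lambda l:np.array(l,float)/2.6+[150,160]
c=onz(t,T([(397,65),(577,51),(600,247),(415,263)]),.138);print("lid top",c, c.mean(0),[np.linalg.norm(c[i]-c[i-1]) for i in range(4)])
print("tab end/mid",onz(t,T([(366,152),(368,180),(385,165)]),.138))
c2=onz(s,S([(453,92),(636,140),(588,303),(388,238)]),.138);print("lid scene",c2,c2.mean(0))
print("tray",onz(t,T([(135,212),(305,262),(275,347),(107,290)]),.044))
print("tray scene",onz(s,S([(118,140),(268,240),(200,318),(82,190)]),.044))
print("handle end/root",onz(t,T([(47,228),(105,240)]),.08))
print("handle s",onz(s,S([(75,113),(112,146)]),.08))
print("can cap",onz(t,T([(386,273)]),.152),onz(s,S([(348,222)]),.152), "tri",tri(t,T([(386,274)]),s,S([(348,222)])))
print("jam",onz(t,T([(470,305)]),.087),"spice",onz(t,T([(545,308)]),.096),onz(t,T([(468,20)]),.096),"tin",onz(t,T([(632,130)]),.072))
print("basket near rim",onz(t,T([(80,180),(300,222),(352,40)]),.105))
print("edge",onz(t,T([(0,275),(300,350),(540,440)]),0))
print("board",onz(t,T([(315,265),(292,347),(40,275)]),.008))
E
```

```text
lid top [[ 0.6675 -0.2081  0.138 ]
 [ 0.685  -0.392   0.138 ]
 [ 0.484  -0.4087  0.138 ]
 [ 0.465  -0.2265  0.138 ]] [ 0.5754 -0.3088  0.138 ] [np.float64(0.20335384339531384), np.float64(0.1847480284180722), np.float64(0.20168997130682445), np.float64(0.18322787625623702)]
tab end/mid [[ 0.576  -0.1772  0.138 ]
 [ 0.5474 -0.1794  0.138 ]
 [ 0.563  -0.1964  0.138 ]]
lid scene [[ 0.6602 -0.2091  0.138 ]
 [ 0.6833 -0.389   0.138 ]
 [ 0.4812 -0.4071  0.138 ]
 [ 0.464  -0.2305  0.138 ]] [ 0.5722 -0.3089  0.138 ]
tray [[ 0.5247  0.0703  0.044 ]
 [ 0.4735 -0.1159  0.044 ]
 [ 0.3829 -0.0859  0.044 ]
 [ 0.4397  0.0961  0.044 ]]
tray scene [[ 0.5156  0.1053  0.044 ]
 [ 0.4748 -0.1011  0.044 ]
 [ 0.3666 -0.0908  0.044 ]
 [ 0.441   0.097   0.044 ]]
handle end/root [[0.5009 0.1559 0.08  ]
 [0.4893 0.0938 0.08  ]]
handle s [[0.5005 0.1434 0.08  ]
 [0.4803 0.0825 0.08  ]]
can cap [[ 0.4533 -0.1972  0.152 ]] [[ 0.4531 -0.1962  0.152 ]] tri [[ 0.4521 -0.1969  0.1536  0.0004]]
jam [[ 0.4281 -0.2869  0.087 ]] spice [[ 0.4259 -0.3616  0.096 ]] [[ 0.7309 -0.2866  0.096 ]] tin [[ 0.6182 -0.4635  0.072 ]]
basket near rim [[ 0.5484  0.1182  0.105 ]
 [ 0.5084 -0.1112  0.105 ]
 [ 0.7039 -0.1624  0.105 ]]
edge [[ 0.4574  0.2262  0.    ]
 [ 0.3812 -0.1114  0.    ]
 [ 0.2907 -0.372   0.    ]]
board [[ 0.4741 -0.1263  0.008 ]
 [ 0.3841 -0.1028  0.008 ]
 [ 0.4575  0.1791  0.008 ]]
```

The top view shows the bin lid at about (338,205) with its tab at (297,209), and the tray at (233,247) with its handle at (190,234). The tall can is at (297,248). 

Possible mix-ups:
- **Lemons:** the three yellow ones in the tray are at (212,243), (230,248) and (247,256). The green look-alike at (398,272) stays.
- **Lid tab:** the wooden tab at (297,209) against the tray's wooden handle at (190,234) or the drip board.
- **Bystanders:** there are second sardine and tomato tins at (470,195) and (446,166).

Crop tc1 confirms the tab stands on the lid's left edge, opposite the hinges.

I'll turn the wrist first so that the jaws lie along the hinge axis.

```bash
python3 -m inch '[[[0.3,0,0,-5,8.4],[0.3,0,0,-5,8.4],[0.3,0,0,0,8.4],[0.3,0,0,0,8.4],[0.3,0,0,0,8.4],[0.3,0,0,0,8.4],[0.3,0,0,0,8.4],[0.3,0,0,0,8.2]]]' 15; python3 -c "
from h import *
st()"
```

```text
clock: 1.1
position: [0.1863, 0.5958, 0.2362]
ee_rot: [2.144, 2.296, -0.003]
force: [0.0, -0.0, 0.1]
width: 0.699
t 1.1 tcp [0.1863 0.5958 0.2362] x [-0.069  0.998 -0.002] y [ 0.998  0.069 -0.001] z [-0.001 -0.002 -1.   ] F [ 0.  -0.   0.1] w 0.699 q [-1.55  0.43  0.3   1.58 -0.13  1.15 -1.16]
```

```bash
python3 -m inch '[[[0.3,-46,18,0,-1.7],[0.3,-46,18,0,0],[0.3,-46,18,0,0],[0.3,-46,18,0,0],[0.3,-46,18,0,0],[0.3,-46,18,0,0],[0.3,-46,18,0,0],[0.3,-46,18,0,0],[0.3,-46,18,0,0],[0.3,-46,18,0,0]]]'; python3 -c "
from h import *
st()"
```

```text
clock: 2.1
position: [0.4071, 0.1529, 0.2351]
ee_rot: [-2.099, -2.334, -0.005]
force: [1.9, 1.0, 0.4]
width: 0.7
t 2.1 tcp [0.4071 0.1529 0.2351] x [-0.106  0.994  0.004] y [0.994 0.106 0.   ] z [-0.     0.004 -1.   ] F [1.9 1.  0.4] w 0.7 q [-0.98  0.1   0.55  2.03 -0.07  1.02 -0.28]
```

```bash
python3 -m inch '[[[0.3,-45,15,0,0],[0.3,-45,15,0,0],[0.3,-45,15,0,0],[0.3,-45,15,0,0],[0.3,-45,15,0,0],[0.3,-45,15,0,0],[0.3,-45,15,0,0],[0.3,-40,12,0,0],[0.3,0,0,0,0]]]'; python3 - <<'E'
from h import *
s,M=st()
print(M.T@(np.array([.5625,-.1935,.134])-s["position"])*1000)
t=eyes.get_image("top");crop(t,230,130,430,280,4,"t2");c=eyes.get_image("scene");crop(c,200,120,400,270,4,"s2")
E
```

```text
clock: 3.0
position: [0.5668, -0.2091, 0.2352]
ee_rot: [2.102, 2.331, 0.011]
force: [0.9, -0.4, 0.0]
width: 0.698
t 3.0 tcp [ 0.5668 -0.2091  0.2352] x [-0.103  0.995  0.003] y [0.995 0.103 0.007] z [ 0.007  0.004 -1.   ] F [ 0.9 -0.4  0. ] w 0.698 q [-0.23  0.45  0.72  1.66 -0.33  1.15  0.69]
[ 15.61839485  -3.41264784 101.17941608]
```

View pics/t2.png

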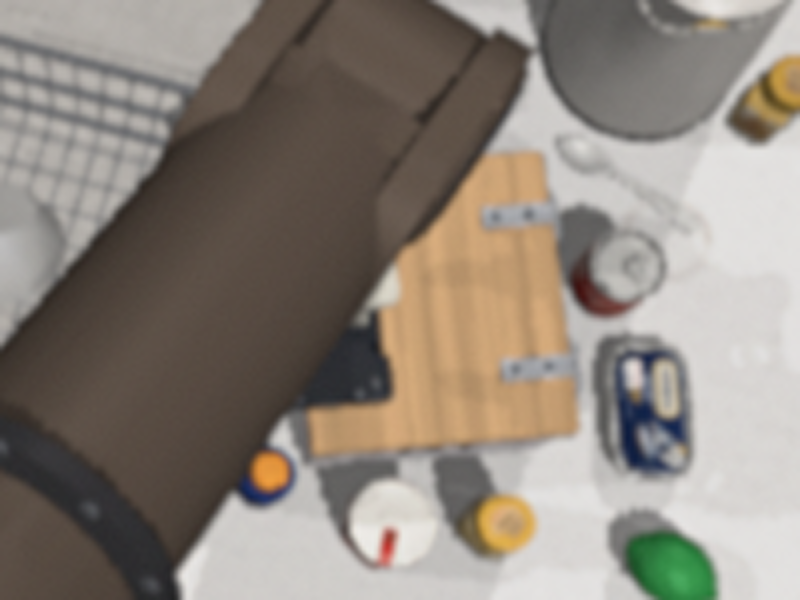

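View pics/s2.png

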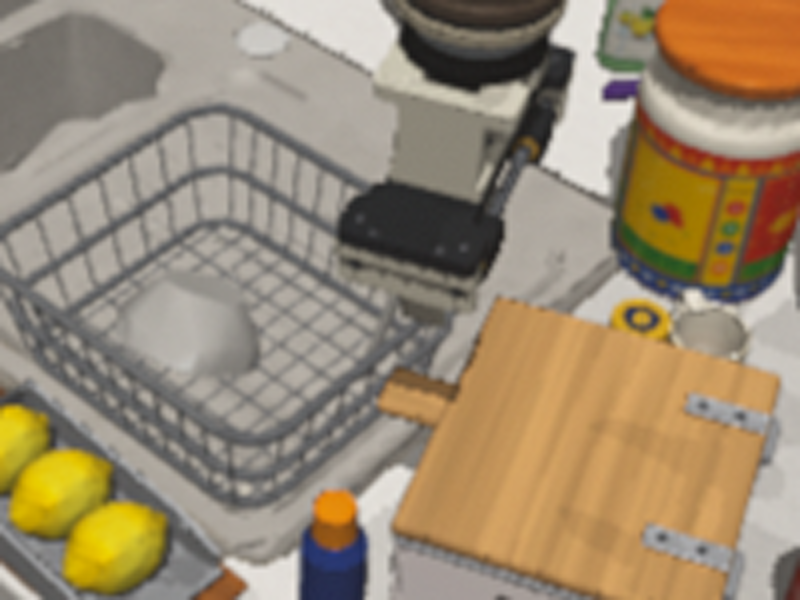

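```bash
python3 - <<'E'
from h import *
t=eyes.get_image("top");c=eyes.get_image("scene")
print(tri(t,[(280,161),(287,150)],c,[(307,168),(310,155)]).round(3))
E
```

```text
[[ 0.688 -0.144  0.183  0.001]
 [ 0.701 -0.154  0.223  0.02 ]]
```

```bash
python3 -m inch '[[[0.3,7,-3,30,0],[0.3,0,0,35,0],[0.3,0,0,30,0],[0.3,0,0,20,0],[0.3,0,0,6,0],[0.3,0,0,0,0]]]'; python3 - <<'E'
from h import *
s,M=st()
c=eyes.get_image("scene");crop(c,200,120,400,270,4,"s3")
E
```

```text
clock: 3.8
position: [0.565, -0.18, 0.1127]
ee_rot: [-2.074, -2.356, -0.028]
force: [-0.6, 1.2, 0.8]
width: 0.702
t 3.8 tcp [ 0.565  -0.18    0.1127] x [-0.127  0.992  0.014] y [0.992 0.127 0.012] z [ 0.01   0.015 -1.   ] F [-0.6  1.2  0.8] w 0.702 q [-0.2   0.56  0.63  1.83 -0.44  0.9   0.76]
```

View pics/s3.png

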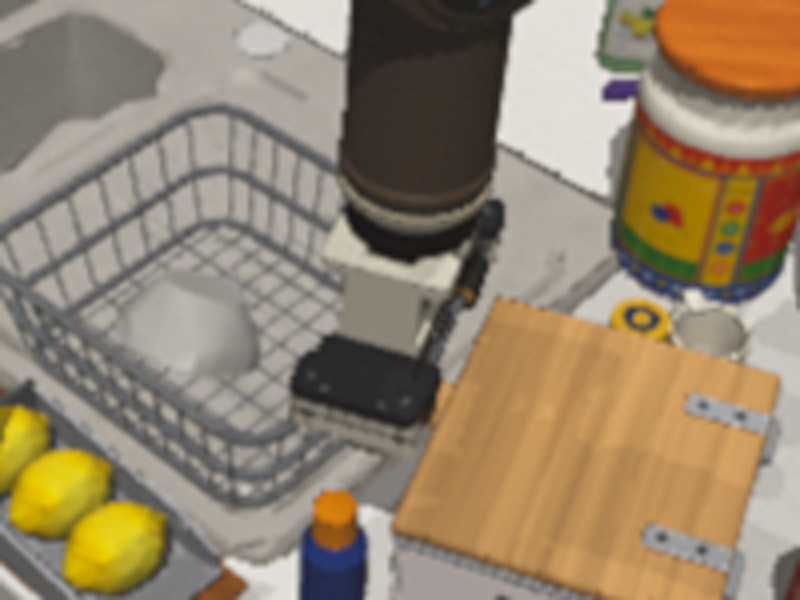

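```bash
python3 -m inch '[[[0.3,-11,-2,0,-0.5],[0.3,-11,-2,0,0.5],[0.3,0,0,0,0.5],[0.3,0,0,0,0]]]'; python3 - <<'E'
from h import *
s,M=st()
c=eyes.get_image("scene");crop(c,200,120,400,270,4,"s4")
E
```

```text
clock: 4.25
position: [0.5662, -0.2023, 0.1164]
ee_rot: [-2.084, -2.35, -0.038]
force: [-2.4, 6.7, -0.9]
width: 0.699
t 4.25 tcp [ 0.5662 -0.2023  0.1164] x [-0.12   0.993  0.017] y [0.993 0.12  0.018] z [ 0.015  0.019 -1.   ] F [-2.4  6.7 -0.9] w 0.699 q [-0.16  0.56  0.63  1.8  -0.44  0.91  0.79]
```

View pics/s4.png

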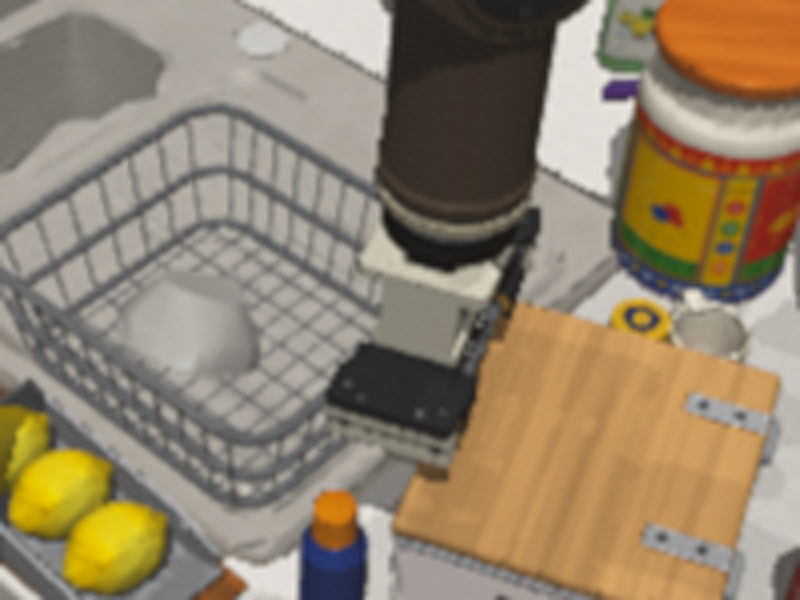

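```bash
python3 -m inch '[[[0.3,7,-2,1,0],[0.3,0,0,0,0],[0.65,0,0,0,0],[0.65,0,0,0,0],[0.65,0,0,0,0]]]' 10; python3 - <<'E'
from h import *
s,M=st()
E
```

```text
clock: 4.8
position: [0.5636, -0.1988, 0.1171]
ee_rot: [2.084, 2.345, 0.037]
force: [-0.3, 0.7, -0.5]
width: 0.485
t 4.8 tcp [ 0.5636 -0.1988  0.1171] x [-0.118  0.993  0.013] y [0.993 0.117 0.02 ] z [ 0.018  0.015 -1.   ] F [-0.3  0.7 -0.5] w 0.485 q [-0.17  0.55  0.64  1.82 -0.44  0.9   0.79]
```

```bash
python3 -m inch '[[[0.8,0,0,1,0],[0.8,0,0,1,0],[0.8,0,0,1,0],[0.8,0,0,0,0]]]' 20; python3 - <<'E'
from h import *
s,M=st()
E
```

```text
clock: 5.2
position: [0.566, -0.1987, 0.1169]
ee_rot: [2.082, 2.343, 0.043]
force: [0.0, 1.2, -1.5]
width: 0.393
t 5.2 tcp [ 0.566  -0.1987  0.1169] x [-0.118  0.993  0.013] y [0.993 0.117 0.025] z [ 0.023  0.016 -1.   ] F [ 0.   1.2 -1.5] w 0.393 q [-0.17  0.55  0.63  1.82 -0.44  0.9   0.79]
```

```bash
python3 - <<'E'
import numpy as np
th=np.radians(np.arange(0,109,6));u=.2065*np.cos(th)-.011*np.sin(th);v=.2065*np.sin(th)+.011*np.cos(th)
print(np.round(np.c_[np.degrees(th[1:]),np.diff(u)*1000,-np.diff(v)*1000]).astype(int).tolist())
E
```

```text
[[6, -2, -22], [12, -5, -21], [18, -7, -21], [24, -9, -20], [30, -11, -19], [36, -13, -18], [42, -14, -16], [48, -16, -14], [54, -18, -13], [60, -19, -11], [66, -20, -9], [72, -21, -7], [78, -21, -4], [84, -22, -2], [90, -22, 0], [96, -22, 2], [102, -21, 5], [108, -21, 7]]
```

```bash
python3 -m inch '[[[0.8,-2,0,-22,0],[0.8,-5,0,-21,0],[0.8,-7,0,-21,0],[0.8,-9,0,-20,0]]]' 20; python3 - <<'E'
from h import *
def lid():
    s,M=st();g=s["position"]-.019*M[:,2];d=np.array([.099,-.995,0]);h=np.array([.5835,-.4045,.125]);r=g-h
    u=-r@d;v=r[2];print("u,v",u.round(4),v.round(4),"r",np.hypot(u,v).round(4),"th",np.degrees(np.arctan2(v,u)-np.arctan2(.011,.2065)).round(1),"lat",(r@np.array([.995,.099,0])).round(4))
lid()
E
cat >> h.py <<'E'
def lid():
    s,M=st();g=s["position"]-.019*M[:,2];d=np.array([.099,-.995,0]);h=np.array([.5835,-.4045,.125]);r=g-h
    u=-r@d;v=r[2];print("u,v",u.round(4),v.round(4),"r",np.hypot(u,v).round(4),"th",np.degrees(np.arctan2(v,u)-np.arctan2(.011,.2065)).round(1),"lat",(r@np.array([.995,.099,0])).round(4))
E
```

```text
clock: 5.6
position: [0.568, -0.2194, 0.1997]
ee_rot: [2.082, 2.348, 0.045]
force: [3.7, -0.8, -4.6]
width: 0.392
t 5.6 tcp [ 0.568  -0.2194  0.1997] x [-0.12   0.993  0.017] y [0.993 0.119 0.024] z [ 0.022  0.019 -1.   ] F [ 3.7 -0.8 -4.6] w 0.392 q [-0.17  0.48  0.69  1.7  -0.37  1.08  0.76]
u,v 0.1854 0.0937 r 0.2078 th 23.8 lat 0.0024
```

Tracks well. I'll keep going.

```bash
python3 -m inch '[[[0.8,-11,0,-19,0],[0.8,-13,0,-18,0],[0.8,-14,0,-16,0],[0.8,-16,0,-14,0],[0.8,-18,0,-13,0],[0.8,-19,0,-11,0]]]' 20; python3 -c "
from h import *
lid()"
```

```text
clock: 6.2
position: [0.5764, -0.3013, 0.2892]
ee_rot: [-2.068, -2.341, -0.064]
force: [-1.7, 7.0, 2.0]
width: 0.395
t 6.2 tcp [ 0.5764 -0.3013  0.2892] x [-0.124  0.992  0.04 ] y [0.992 0.123 0.02 ] z [ 0.015  0.042 -0.999] F [-1.7  7.   2. ] w 0.395 q [-0.02  0.5   0.71  1.44 -0.37  1.33  0.85]
u,v 0.1026 0.1832 r 0.21 th 57.7 lat 0.0028
```

```bash
python3 -m inch '[[[0.8,-20,0,-9,0],[0.8,-21,0,-8,0],[0.8,-21,0,-5,0],[0.8,-22,0,-3,0],[0.8,-22,0,-1,0],[0.8,-22,0,1,0]]]' 20; python3 -c "
from h import *
lid()"
```

```text
clock: 6.8
position: [0.5884, -0.4255, 0.3105]
ee_rot: [-2.055, -2.329, -0.077]
force: [0.5, 0.1, -0.2]
width: 0.244
t 6.8 tcp [ 0.5884 -0.4255  0.3105] x [-0.125  0.99   0.059] y [0.992 0.124 0.014] z [ 0.007  0.06  -0.998] F [ 0.5  0.1 -0.2] w 0.244 q [ 0.24  0.65  0.69  1.15 -0.44  1.51  0.99]
u,v -0.0225 0.2044 r 0.2057 th 93.2 lat 0.0025
```

```bash
python3 - <<'E'
from h import *
c=eyes.get_image("scene");crop(c,240,90,440,290,3,"s5")
c=eyes.get_image("top");crop(c,240,90,440,290,3,"t5")
E
```

```text
(no output)
```

View pics/s5.png

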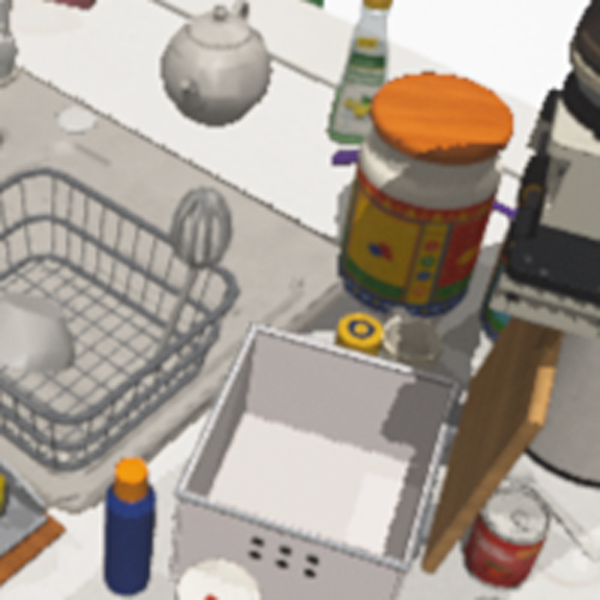

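View pics/t5.png

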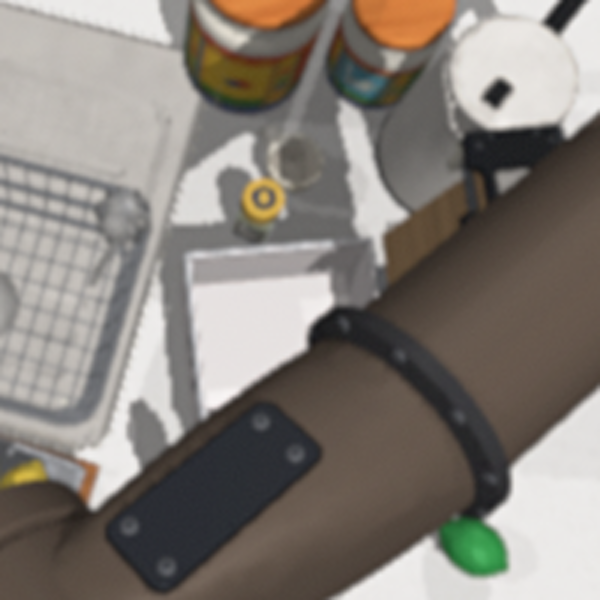

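```bash
python3 -m inch '[[[0.7,0,0,-25,0],[0.7,0,0,-35,0],[0.7,20,0,-20,0],[0.7,48,-10,0,0],[0.7,48,-10,0,0],[0.7,48,-10,0,0],[0.7,48,-10,0,0]]]' 20; python3 - <<'E'
from h import *
st()
c=eyes.get_image("scene");crop(c,240,90,440,290,3,"s6")
c=eyes.get_image("top");crop(c,240,90,440,290,3,"t6")
E
```

```text
clock: 7.6
position: [0.5199, -0.2236, 0.3982]
ee_rot: [-2.059, -2.317, -0.068]
force: [0.1, 1.0, 1.2]
width: 0.298
t 7.6 tcp [ 0.5199 -0.2236  0.3982] x [-0.118  0.991  0.06 ] y [0.993 0.117 0.006] z [-0.001  0.06  -0.998] F [0.1 1.  1.2] w 0.298 q [-0.18  0.3   0.75  1.44 -0.25  1.51  0.68]
```

View pics/s6.png

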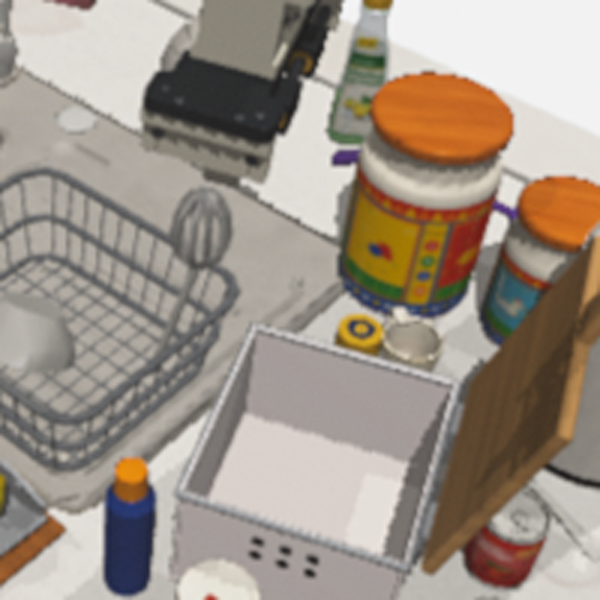

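View pics/t6.png

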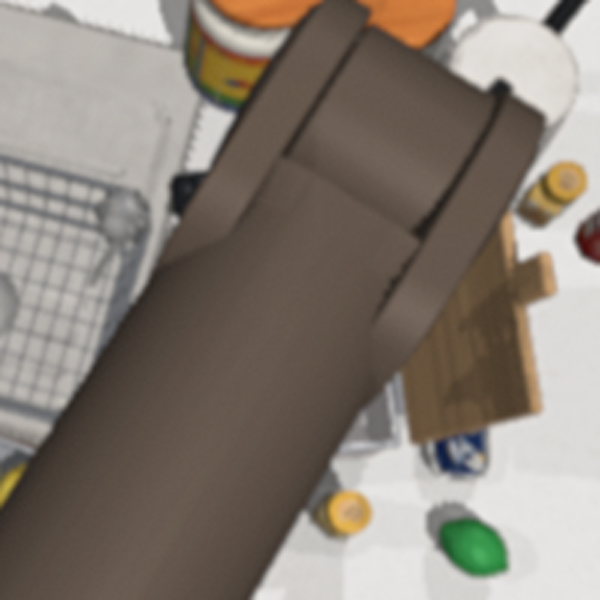

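```bash
python3 - <<'E'
from h import *
h=np.array([.5835,-.4045,.125]);d=np.array([.099,-.995,0])
t=eyes.get_image("top")
for th in(1.6,1.7,1.85):
    print(th,proj(t,h+d*(-.23*np.cos(th))+[0,0,.23*np.sin(th)]))
c=eyes.get_image("scene");crop(c,165,200,275,290,7,"s7")
crop(t,165,210,275,280,7,"t7")
E
```

```text
1.6 [[397.65605365 183.1124402 ]]
1.7 [[407.48401244 182.49322352]]
1.85 [[421.19188664 182.07354649]]
```

View pics/s7.png

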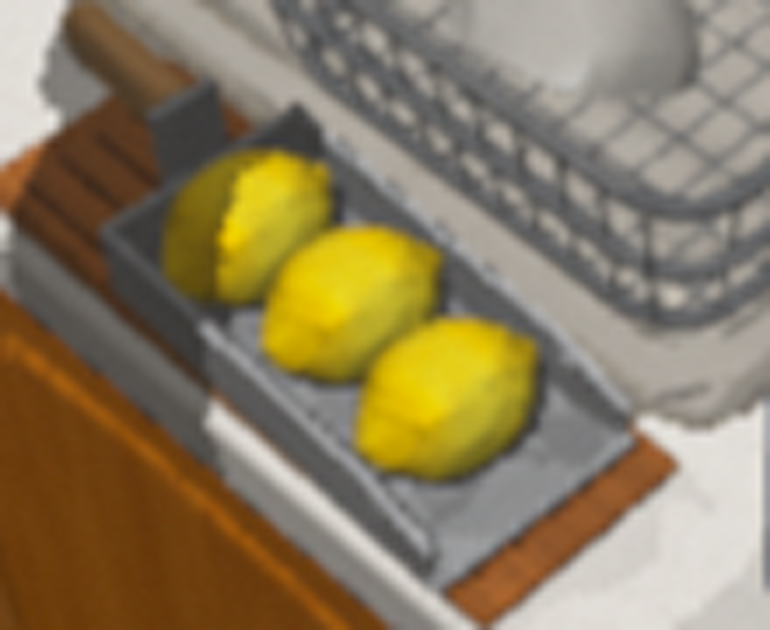

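View pics/t7.png

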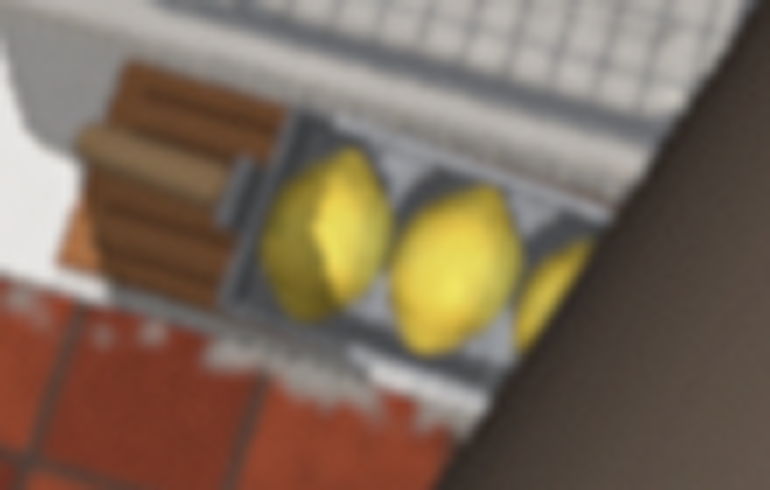

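```bash
python3 - <<'E'
from h import *
np.set_printoptions(suppress=True,precision=4)
t=eyes.get_image("top");s=eyes.get_image("scene")
T=lambda l:np.array(l,float)/7+[165,210]
S=lambda l:np.array(l,float)/7+[165,200]
a=onz(t,T([(300,108),(228,300)]),.044);b=onz(s,S([(298,112),(108,232)]),.044);print(a,b,a.mean(0),b.mean(0))
l=onz(s,S([(632,435),(440,585)]),.019);print("lip",l,l.mean(0))
print("handle top",onz(t,T([(90,143),(230,182)]),.081));print(onz(s,S([(95,15),(178,95)]),.081))
m=(a.mean(0)+b.mean(0))/2;lp=l.mean(0);v=(lp-m)[:2];print(np.linalg.norm(v),np.degrees(np.arctan2(v[1],v[0])));v/=np.linalg.norm(v);print("grip from pan",m[:2]-.033*v,"from lip",lp[:2]-.229*v)
E
```

```text
[[0.5256 0.0714 0.044 ]
 [0.4418 0.0982 0.044 ]] [[0.5248 0.0713 0.044 ]
 [0.4394 0.0995 0.044 ]] [0.4837 0.0848 0.044 ] [0.4821 0.0854 0.044 ]
lip [[ 0.4664 -0.1118  0.019 ]
 [ 0.378  -0.0844  0.019 ]] [ 0.4222 -0.0981  0.019 ]
handle top [[0.5038 0.1526 0.081 ]
 [0.4883 0.0925 0.081 ]]
[[0.5034 0.1464 0.081 ]
 [0.4839 0.0934 0.081 ]]
0.1929676565181396 -108.32881690942408
grip from pan [0.4933 0.1164] from lip [0.4942 0.1193]
```

```bash
python3 -m inch '[[[0.6,10,0,0,8.3],[0.6,20,0,0,8.3],[0.6,40,0,10,8.1],[0.6,45,-15,10,0],[0.6,45,-15,10,0],[0.6,45,-15,10,0],[0.6,45,-15,20,0],[0.6,40,-15,20,0],[0.6,0,0,0,0]]]' 20; python3 - <<'E'
from h import *
s,M=st()
print(M.T@(np.array([.4935,.1175,.20])-s["position"])*1000)
E
```

```text
clock: 8.8
position: [0.5343, 0.0717, 0.3307]
ee_rot: [-2.554, -1.763, -0.042]
force: [0.0, 0.5, -0.2]
width: 0.401
t 8.8 tcp [0.5343 0.0717 0.3307] x [0.354 0.934 0.044] y [ 0.935 -0.354 -0.016] z [ 0.001  0.047 -0.999] F [ 0.   0.5 -0.2] w 0.401 q [-0.76  0.24  0.72  1.66 -0.21  1.3  -0.36]
[ 22.52434041 -52.25168467 132.70173921]
```

```bash
python3 -m inch '[[[0.6,11,-26,20,-2.6],[0.6,11,-26,30,0],[0.6,0,0,40,0],[0.6,0,0,30,0],[0.6,0,0,10,0],[0.6,0,0,0,0]]]' 20; python3 - <<'E'
from h import *
s,M=st()
print(M.T@(np.array([.4935,.1175,.15])-s["position"])*1000)
E
```

```text
clock: 9.4
position: [0.4969, 0.1093, 0.1982]
ee_rot: [-2.529, -1.811, -0.042]
force: [0.6, -0.3, 0.1]
width: 0.399
t 9.4 tcp [0.4969 0.1093 0.1982] x [0.322 0.946 0.04 ] y [ 0.947 -0.322 -0.009] z [ 0.004  0.041 -0.999] F [ 0.6 -0.3  0.1] w 0.399 q [-0.81  0.3   0.66  1.94 -0.27  0.97 -0.35]
[ 4.72304009 -5.35913515 48.50061724]
```

```bash
python3 -m inch '[[[0.6,4,-5,20,-0.5],[0.6,0,0,25,0],[0.6,0,0,25,0],[0.6,0,0,15,0],[0.6,0,0,0,0]]]' 20; python3 - <<'E'
from h import *
s,M=st()
print(M.T@(np.array([.4935,.1175,.052])-s["position"])*1000)
c=eyes.get_image("scene");crop(c,120,130,320,280,4,"s8")
E
```

```text
clock: 9.9
position: [0.503, 0.1145, 0.1181]
ee_rot: [-2.533, -1.815, -0.059]
force: [-0.4, -0.5, 0.4]
width: 0.399
t 9.9 tcp [0.503  0.1145 0.1181] x [0.321 0.946 0.045] y [ 0.947 -0.321  0.002] z [ 0.016  0.043 -0.999] F [-0.4 -0.5  0.4] w 0.399 q [-0.75  0.41  0.59  2.02 -0.38  0.78 -0.25]
[ -3.25082073 -10.05031576  66.0292561 ]
```

View pics/s8.png

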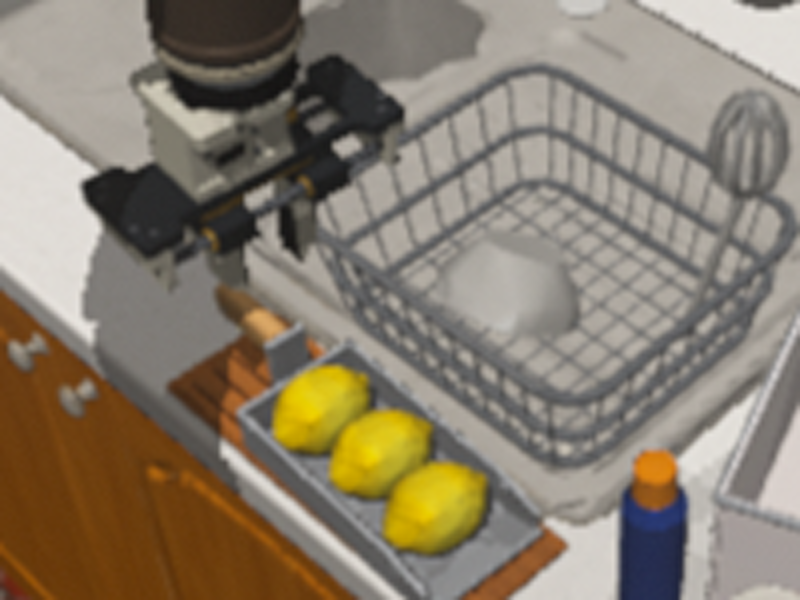

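```bash
python3 -m inch '[[[0.6,-3,-11,5,0],[0.6,0,-2,20,0],[0.6,0,-2,15,0],[0.6,0,-2,10,0],[0.6,0,0,0,0]]]' 20; python3 - <<'E'
from h import *
s,M=st()
print(M.T@(np.array([.4935,.1175,.052])-s["position"])*1000)
E
```

```text
clock: 10.45
position: [0.4899, 0.1196, 0.0733]
ee_rot: [-2.536, -1.813, -0.076]
force: [-0.3, -0.2, -0.4]
width: 0.399
t 10.45 tcp [0.4899 0.1196 0.0733] x [0.323 0.945 0.053] y [ 0.946 -0.324  0.01 ] z [ 0.026  0.047 -0.999] F [-0.3 -0.2 -0.4] w 0.399 q [-0.72  0.46  0.54  2.1  -0.45  0.66 -0.2 ]
[-1.93794366  3.8598473  21.21610948]
```

```bash
python3 -m inch '[[[0.6,-2,3,10,0],[0.6,-1,0,9,0],[0.6,0,0,0,0]]]' 20; python3 - <<'E'
from h import *
s,M=st()
print(M.T@(np.array([.4935,.1175,.052])-s["position"])*1000)
c=eyes.get_image("scene");crop(c,120,130,320,280,4,"s9")
E
```

```text
clock: 10.75
position: [0.4936, 0.1167, 0.0545]
ee_rot: [-2.536, -1.814, -0.081]
force: [-0.1, 0.5, -0.1]
width: 0.399
t 10.75 tcp [0.4936 0.1167 0.0545] x [0.322 0.945 0.055] y [ 0.946 -0.323  0.012] z [ 0.029  0.048 -0.998] F [-0.1  0.5 -0.1] w 0.399 q [-0.69  0.49  0.51  2.11 -0.48  0.61 -0.17]
[ 0.55559166 -0.38860672  2.50043534]
```

View pics/s9.png

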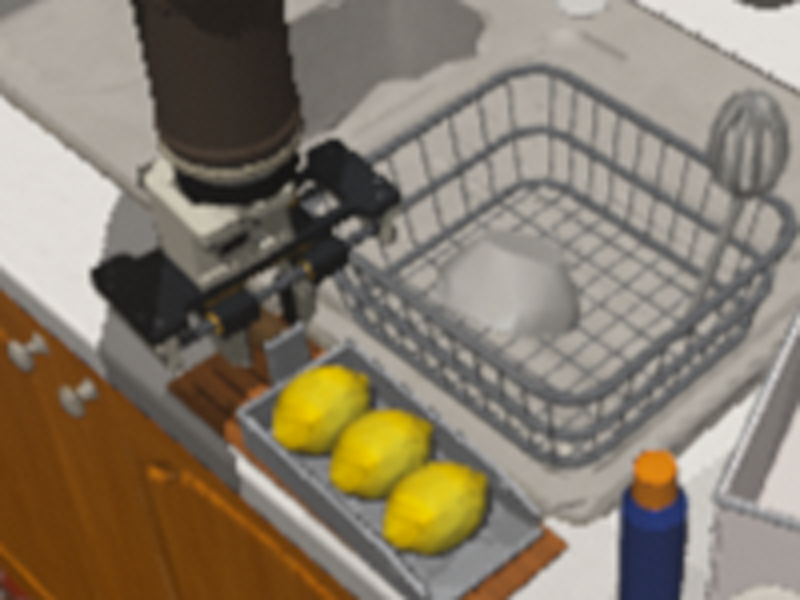

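```bash
python3 -m inch '[[[1,0,0,0,0],[1,0,0,0,0],[1,0,0,0,0],[1,0,0,0,0]]]' 60; python3 - <<'E'
from h import *
s,M=st()
E
```

```text
clock: 11.2
position: [0.4941, 0.1166, 0.0555]
ee_rot: [-2.537, -1.813, -0.082]
force: [0.3, -0.5, 0.6]
width: 0.198
t 11.2 tcp [0.4941 0.1166 0.0555] x [0.323 0.945 0.056] y [ 0.946 -0.324  0.013] z [ 0.03   0.049 -0.998] F [ 0.3 -0.5  0.6] w 0.198 q [-0.69  0.49  0.51  2.11 -0.48  0.62 -0.17]
```

```bash
python3 -m inch '[[[1,0,0,-6,0],[1,0,0,-8,0],[1,0,0,-10,0],[1,0,0,-10,0]]]' 60; python3 - <<'E'
from h import *
s,M=st();print(s["ft_torque"])
c=eyes.get_image("scene");crop(c,120,130,320,280,4,"s10")
E
```

```text
clock: 11.6
position: [0.4916, 0.1147, 0.0907]
ee_rot: [-2.536, -1.812, -0.078]
force: [0.8, 0.6, -4.0]
width: 0.196
t 11.6 tcp [0.4916 0.1147 0.0907] x [0.323 0.945 0.054] y [ 0.946 -0.324  0.01 ] z [ 0.027  0.048 -0.998] F [ 0.8  0.6 -4. ] w 0.196 q [-0.73  0.43  0.56  2.08 -0.42  0.7  -0.22]
[ 0.18073242 -0.01864216 -0.05690069]
```

View pics/s10.png

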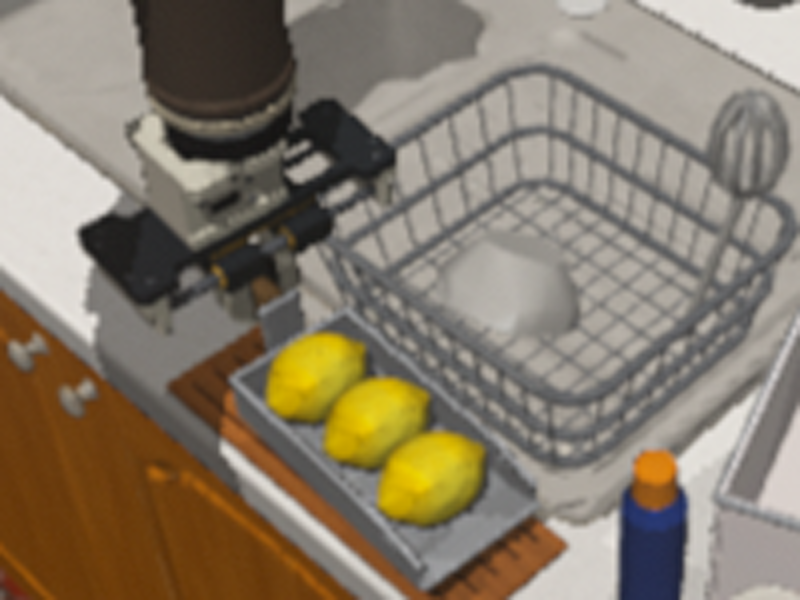

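```bash
python3 -m inch '[[[1,0,0,-15,0],[1,0,0,-15,0],[1,0,0,0,0]]]' 60; python3 - <<'E'
from h import *
s,M=st();print(s["ft_torque"])
c=eyes.get_image("scene");crop(c,120,130,320,280,4,"s11")
E
```

```text
clock: 11.95
position: [0.4919, 0.1135, 0.1247]
ee_rot: [-2.537, -1.812, -0.084]
force: [0.1, -0.5, -3.2]
width: 0.198
t 11.95 tcp [0.4919 0.1135 0.1247] x [0.323 0.945 0.057] y [ 0.946 -0.324  0.013] z [ 0.031  0.05  -0.998] F [ 0.1 -0.5 -3.2] w 0.198 q [-0.77  0.38  0.6   2.06 -0.37  0.77 -0.26]
[0.04029663 0.07523935 0.01184469]
```

View pics/s11.png

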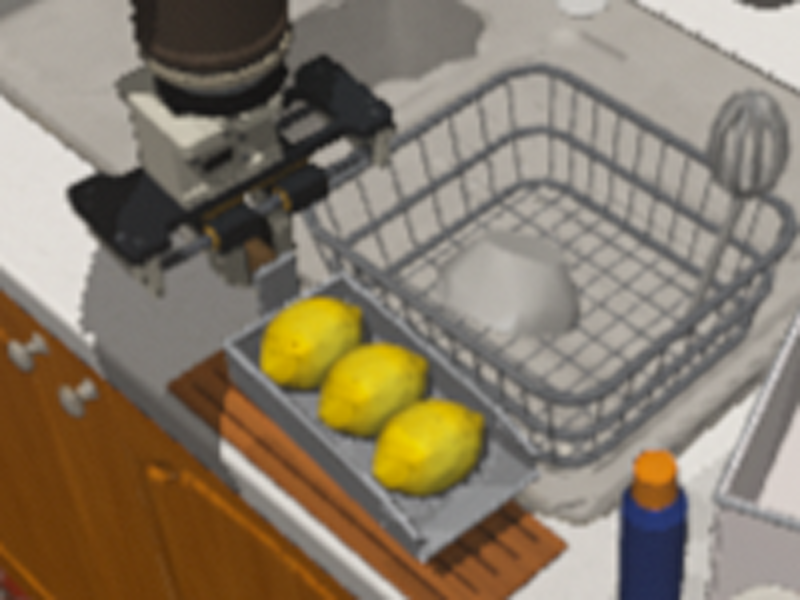

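```bash
cat >> h.py <<'E'
def tilt(c,uv,side=-1,half=.0475):
    """tray pitch from the lip's corner pixel: search-free, iterate the vertical-plane cut"""
    s=arm.observe();M=R.from_rotvec(s["ee_rot"]).as_matrix();g=s["position"]-.019*M[:,2]
    y=M[:,1]*np.array([1,1,0]);y/=np.linalg.norm(y);d=np.array([y[1],-y[0],0])  # pouring direction
    o,v=ray(c,uv);v=v[0]
    # plane of the side wall: lateral = side*half along tray y = z x d
    ty=np.array([-d[1],d[0],0]);k=((g+side*half*ty-o)@ty)/(v@ty);P=o+k*v;r=P-g
    a=np.arctan2(-r[2],r@d)-np.arctan2(.049,.229)
    print("lip rel along",(r@d).round(4),"dz",r[2].round(4),"len",np.hypot(r@d,r[2]).round(4),"(0.234) pitch down deg",np.degrees(a).round(1))
E
python3 - <<'E'
from h import *
c=eyes.get_image("scene")
tilt(c,(225.5,269.3)); tilt(c,(225.5,269.3),1); tilt(c,(120+537/4,130+460/4),1)
tilt(c,(120+537/4,130+460/4),-1)
E
```

```text
lip rel along 0.2276 dz -0.0538 len 0.2339 (0.234) pitch down deg 1.2
lip rel along 0.0828 dz -0.2927 len 0.3042 (0.234) pitch down deg 62.1
lip rel along 0.2213 dz -0.0499 len 0.2268 (0.234) pitch down deg 0.6
lip rel along 0.3343 dz 0.1334 len 0.3599 (0.234) pitch down deg -33.8
```

```bash
python3 -m inch '[[[1,0,0,-10,0],[1,0,0,-20,0],[1,0,0,-25,0],[1,0,0,-25,0],[1,0,0,-20,-1],[1,0,0,-8,-2],[1,0,0,0,-3],[1,0,0,0,-4],[1,0,0,0,-4],[1,0,0,0,-4],[1,0,0,0,-3],[1,0,0,0,-2]]]' 60; python3 - <<'E'
from h import *
s,M=st()
c=eyes.get_image("scene");crop(c,120,100,320,250,4,"s12")
E
```

```text
clock: 13.25
position: [0.4825, 0.1065, 0.2299]
ee_rot: [-2.103, -2.309, -0.067]
force: [-0.7, -0.3, -4.7]
width: 0.189
t 13.25 tcp [0.4825 0.1065 0.2299] x [-0.094  0.995  0.042] y [0.995 0.093 0.02 ] z [ 0.016  0.043 -0.999] F [-0.7 -0.3 -4.7] w 0.189 q [-0.8   0.21  0.61  1.94 -0.19  1.01 -0.01]
```

View pics/s12.png

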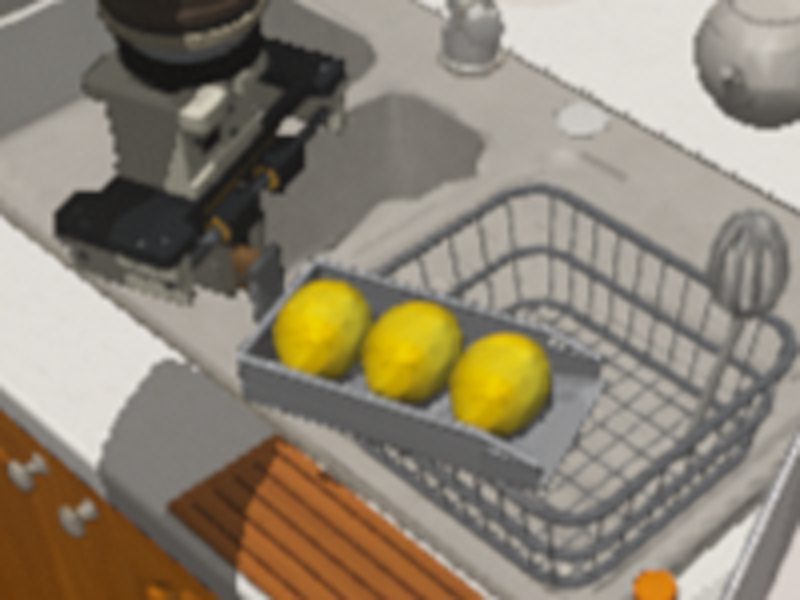

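```bash
python3 -m inch '[[[1,-6,2,0,0],[1,-14,4,0,0],[1,-20,6,0,0],[1,-24,8,0,0],[1,-24,8,0,0],[1,-24,8,0,0],[1,-22,7,0,0],[1,-16,5,0,0],[1,-9,3,0,0],[1,-3,1,0,0],[1,0,0,0,0]]]' 60; python3 - <<'E'
from h import *
s,M=st()
print(M.T@(np.array([.549,-.05,.2])-s["position"])*1000)
c=eyes.get_image("scene");crop(c,200,120,400,270,4,"s13")
E
```

```text
clock: 14.4
position: [0.5487, -0.0587, 0.2184]
ee_rot: [-2.101, -2.303, -0.052]
force: [0.5, -0.5, -4.4]
width: 0.19
t 14.4 tcp [ 0.5487 -0.0587  0.2184] x [-0.092  0.995  0.04 ] y [0.996 0.092 0.009] z [ 0.005  0.041 -0.999] F [ 0.5 -0.5 -4.4] w 0.19 q [-0.45  0.36  0.65  1.8  -0.29  1.07  0.41]
[ 7.92060258  0.98888946 18.75733945]
```

View pics/s13.png

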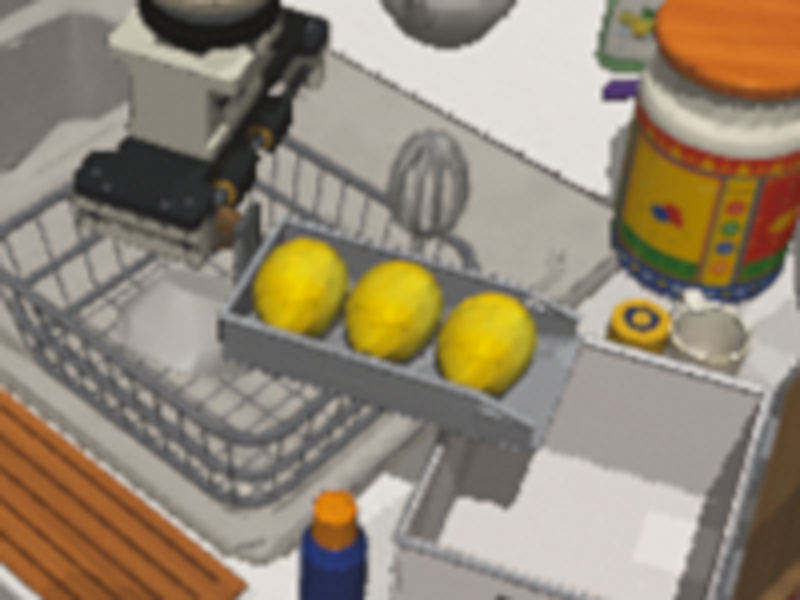

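```bash
python3 - <<'E'
from h import *
c=eyes.get_image("scene")
tilt(c,(334,230.5)); tilt(c,(200+583/4,120+340/4),1)
E
```

```text
lip rel along 0.2245 dz -0.0548 len 0.2311 (0.234) pitch down deg 1.6
lip rel along 0.2263 dz -0.0617 len 0.2345 (0.234) pitch down deg 3.2
```

```bash
python3 -m inch '[[[1,2,0,8,0],[1,3,0,14,0],[1,2,0,12,0],[1,0,0,6,0],[1,0,0,0,0]]]' 60; python3 - <<'E'
from h import *
s,M=st()
c=eyes.get_image("scene");crop(c,200,120,400,270,4,"s14")
E
```

```text
clock: 15.0
position: [0.5473, -0.044, 0.176]
ee_rot: [-2.091, -2.309, -0.055]
force: [0.5, 0.1, -5.0]
width: 0.193
t 15.0 tcp [ 0.5473 -0.044   0.176 ] x [-0.099  0.994  0.043] y [0.995 0.099 0.008] z [ 0.004  0.044 -0.999] F [ 0.5  0.1 -5. ] w 0.193 q [-0.45  0.4   0.63  1.86 -0.33  0.98  0.43]
```

View pics/s14.png

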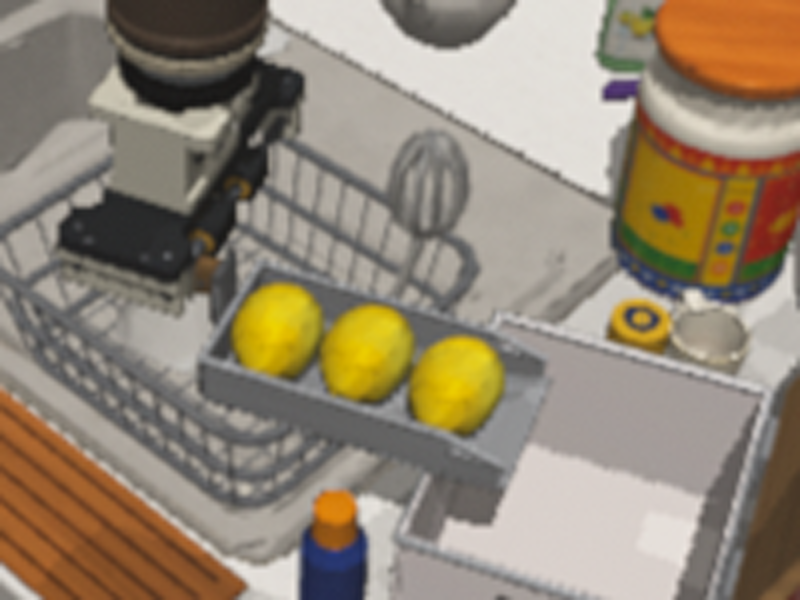

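```bash
python3 -m inch '[[[1,-4,0,3,0],[1,-4,0,4,0],[1,0,0,2,0],[1,0,0,0,0],[1,0,0,0,0]]]' 15; python3 - <<'E'
from h import *
s,M=st()
g=s["position"]-.019*M[:,2];P=np.array([.566,-.2215,.125]);d=np.array([.099,-.995,0])
print("grip rel rim along",(g-P)@d,"z",g[2]-.125)
c=eyes.get_image("scene");crop(c,200,120,400,270,4,"s15")
E
```

```text
clock: 15.55
position: [0.5505, -0.0525, 0.1687]
ee_rot: [-2.093, -2.311, -0.061]
force: [0.2, 1.4, -0.4]
width: 0.195
t 15.55 tcp [ 0.5505 -0.0525  0.1687] x [-0.099  0.994  0.043] y [0.995 0.099 0.013] z [ 0.009  0.044 -0.999] F [ 0.2  1.4 -0.4] w 0.195 q [-0.43  0.41  0.62  1.87 -0.35  0.96  0.46]
grip rel rim along -0.16891709892466358 z 0.06265614640138001
```

View pics/s15.png

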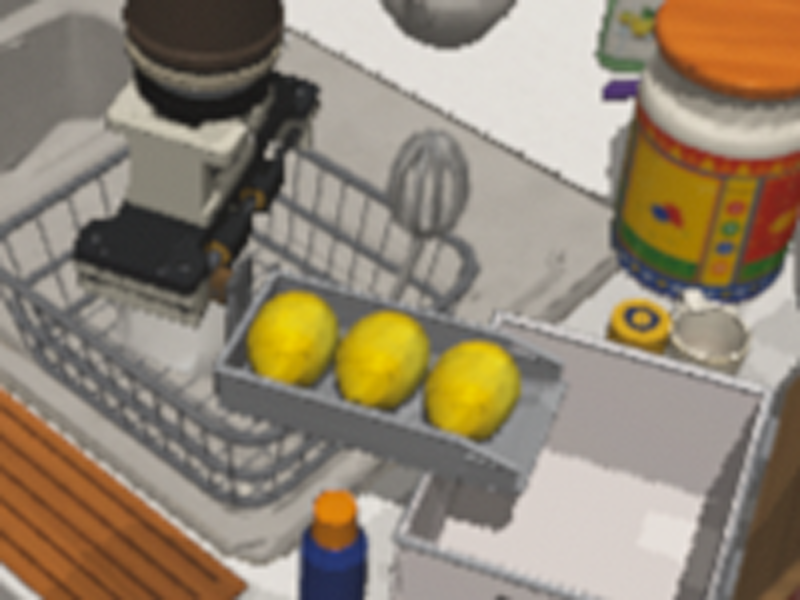

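```bash
python3 - <<'E'
import numpy as np
a=np.radians(np.arange(0,66,4));u=-.169*np.cos(a)+.0605*np.sin(a);v=.169*np.sin(a)+.0605*np.cos(a)
du,dv=np.diff(u)*1000,np.diff(v)*1000
print(np.c_[np.degrees(a[1:]),-du+.043*dv,-dv-.043*du].round().astype(int).tolist())
E
```

```text
[[4, -4, -12], [8, -5, -12], [12, -6, -11], [16, -7, -11], [20, -7, -10], [24, -8, -10], [28, -9, -9], [32, -9, -9], [36, -10, -8], [40, -10, -7], [44, -11, -6], [48, -11, -6], [52, -12, -5], [56, -12, -4], [60, -12, -3], [64, -12, -2]]
```

```bash
python3 -m inch '[[[1,-2,0,-6,0],[1,-2,0,-6,0],[1,-2,0,-6,0],[1,-3,0,-6,0],[1,-3,0,-6,0],[1,-3,0,-5,0],[1,-3,0,-6,0],[1,-4,0,-5,0],[1,-3,0,-5,0]]]' 15; python3 - <<'E'
from h import *
s,M=st()
g=s["position"]-.019*M[:,2];P=np.array([.566,-.2215,.125]);d=np.array([.099,-.995,0])
u,v=(g-P)@d,g[2]-.125
print("rel",u.round(4),v.round(4),"r",np.hypot(u,v).round(4),"(.1795) pitch",np.degrees(np.arctan2(.0605,.169)-np.arctan2(v,-u)).round(1))
c=eyes.get_image("scene");crop(c,200,120,400,270,4,"s16")
E
```

```text
clock: 16.5
position: [0.5521, -0.0832, 0.2229]
ee_rot: [-2.095, -2.311, -0.059]
force: [-0.2, -0.3, -3.3]
width: 0.191
t 16.5 tcp [ 0.5521 -0.0832  0.2229] x [-0.098  0.994  0.042] y [0.995 0.098 0.013] z [ 0.009  0.043 -0.999] F [-0.2 -0.3 -3.3] w 0.191 q [-0.4   0.37  0.66  1.78 -0.3   1.08  0.47]
rel -0.1382 0.1169 r 0.181 (.1795) pitch -20.5
```

View pics/s16.png

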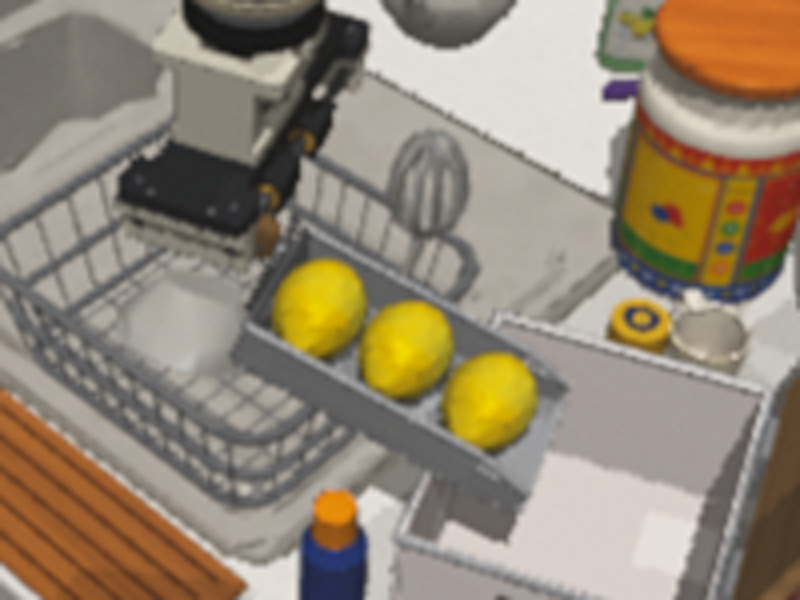

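```bash
python3 -m inch '[[[1,0,0,0,0],[1,-4,0,-5,0],[1,-4,0,-5,0],[1,-4,0,-5,0],[1,-4,0,-5,0],[1,-4,0,-4,0],[1,-5,0,-4,0],[1,-5,0,-4,0]]]' 9; python3 - <<'E'
from h import *
s,M=st()
g=s["position"]-.019*M[:,2];P=np.array([.566,-.2215,.125]);d=np.array([.099,-.995,0])
u,v=(g-P)@d,g[2]-.125
print("rel",u.round(4),v.round(4),"r",np.hypot(u,v).round(4),"(.1795) pitch",np.degrees(np.arctan2(.0605,.169)-np.arctan2(v,-u)).round(1))
c=eyes.get_image("scene");crop(c,200,120,400,270,4,"s17")
E
```

```text
clock: 17.35
position: [0.5551, -0.1176, 0.2567]
ee_rot: [-2.095, -2.311, -0.058]
force: [-0.2, -1.2, -2.5]
width: 0.196
t 17.35 tcp [ 0.5551 -0.1176  0.2567] x [-0.098  0.994  0.041] y [0.995 0.098 0.013] z [ 0.009  0.042 -0.999] F [-0.2 -1.2 -2.5] w 0.196 q [-0.35  0.36  0.68  1.71 -0.29  1.17  0.51]
rel -0.1037 0.1506 r 0.1829 (.1795) pitch -35.8
```

View pics/s17.png

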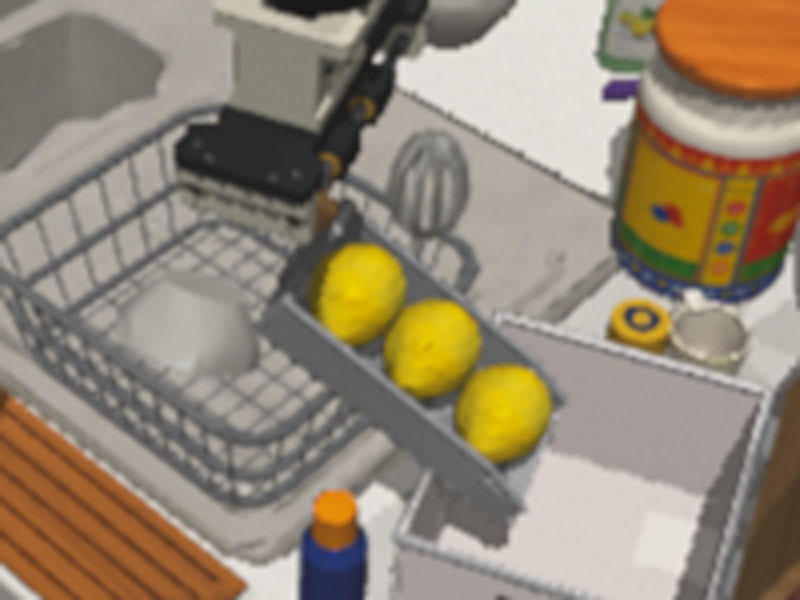

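```bash
python3 -m inch '[[[1,-5,0,-4,0],[1,-5,0,-3,0],[1,-5,0,-3,0],[1,-6,0,-3,0],[1,-5,0,-3,0],[1,-6,0,-3,0],[1,0,0,0,0]]]' 9; python3 - <<'E'
from h import *
s,M=st()
g=s["position"]-.019*M[:,2];P=np.array([.566,-.2215,.125]);d=np.array([.099,-.995,0])
u,v=(g-P)@d,g[2]-.125
print("rel",u.round(4),v.round(4),"r",np.hypot(u,v).round(4),"(.1795) pitch",np.degrees(np.arctan2(.0605,.169)-np.arctan2(v,-u)).round(1))
c=eyes.get_image("scene");crop(c,200,120,400,270,4,"s18")
E
```

```text
clock: 18.1
position: [0.5589, -0.1548, 0.277]
ee_rot: [-2.098, -2.311, -0.06]
force: [0.1, 0.6, -2.0]
width: 0.194
t 18.1 tcp [ 0.5589 -0.1548  0.277 ] x [-0.097  0.995  0.04 ] y [0.995 0.096 0.015] z [ 0.011  0.041 -0.999] F [ 0.1  0.6 -2. ] w 0.194 q [-0.29  0.36  0.69  1.65 -0.29  1.22  0.57]
rel -0.0663 0.171 r 0.1834 (.1795) pitch -49.1
```

View pics/s18.png

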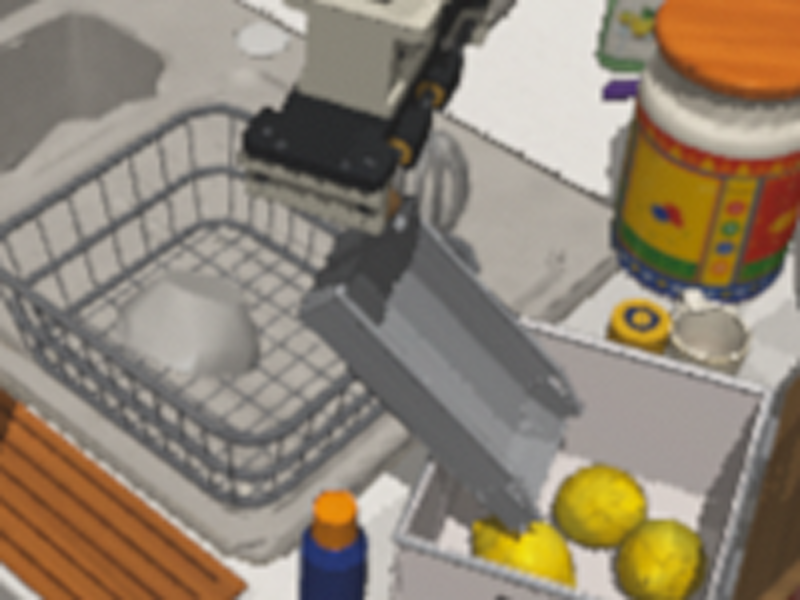

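```bash
python3 -m inch '[[[1,8,0,4,0],[1,11,0,6,0],[1,11,0,6,0],[1,10,0,7,0],[1,10,0,8,0],[1,9,0,9,0],[1,9,0,9,0],[1,8,0,10,0],[1,7,0,10,0],[1,0,0,0,0]]]' 9; python3 - <<'E'
from h import *
s,M=st()
g=s["position"]-.019*M[:,2];P=np.array([.566,-.2215,.125]);d=np.array([.099,-.995,0])
u,v=(g-P)@d,g[2]-.125
print("rel",u.round(4),v.round(4),"r",np.hypot(u,v).round(4),"(.1795) pitch",np.degrees(np.arctan2(.0605,.169)-np.arctan2(v,-u)).round(1))
c=eyes.get_image("scene");crop(c,200,120,400,270,4,"s19")
E
```

```text
clock: 19.15
position: [0.55, -0.0583, 0.204]
ee_rot: [-2.091, -2.315, -0.058]
force: [1.2, -0.3, -0.4]
width: 0.199
t 19.15 tcp [ 0.55   -0.0583  0.204 ] x [-0.101  0.994  0.041] y [0.995 0.101 0.013] z [ 0.009  0.042 -0.999] F [ 1.2 -0.3 -0.4] w 0.199 q [-0.44  0.37  0.64  1.82 -0.31  1.03  0.43]
rel -0.1632 0.098 r 0.1904 (.1795) pitch -11.3
```

View pics/s19.png

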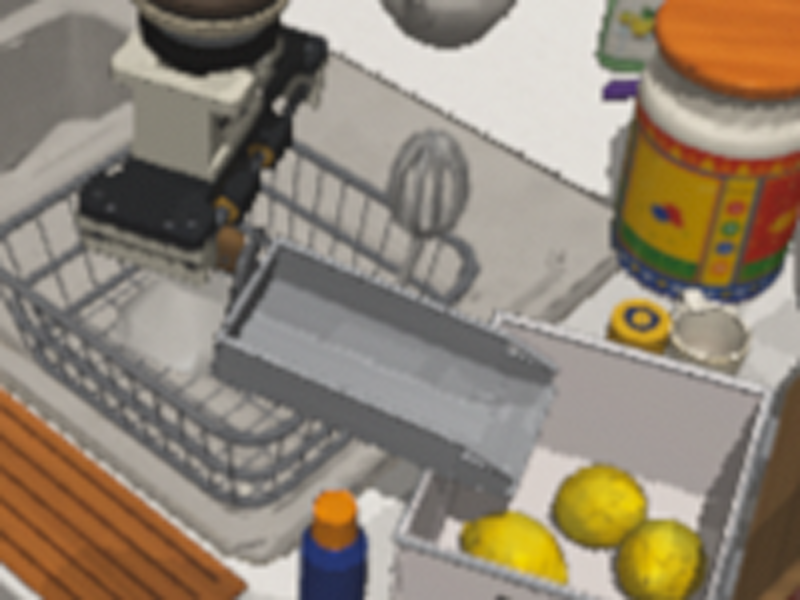

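```bash
python3 -m inch '[[[1,-2,0,10,0],[1,-2,0,12,0],[1,-2,0,9,0],[1,0,0,5,0],[1,0,0,0,0]]]' 9; python3 - <<'E'
from h import *
s,M=st()
g=s["position"]-.019*M[:,2];P=np.array([.566,-.2215,.125]);d=np.array([.099,-.995,0])
u,v=(g-P)@d,g[2]-.125
print("rel",u.round(4),v.round(4))
c=eyes.get_image("scene");crop(c,200,120,400,270,4,"s20")
E
```

```text
clock: 19.7
position: [0.5522, -0.0648, 0.166]
ee_rot: [-2.095, -2.313, -0.061]
force: [0.5, 1.8, 1.1]
width: 0.196
t 19.7 tcp [ 0.5522 -0.0648  0.166 ] x [-0.099  0.994  0.041] y [0.995 0.098 0.016] z [ 0.011  0.042 -0.999] F [0.5 1.8 1.1] w 0.196 q [-0.4   0.42  0.62  1.86 -0.35  0.95  0.48]
rel -0.1565 0.06
```

View pics/s20.png

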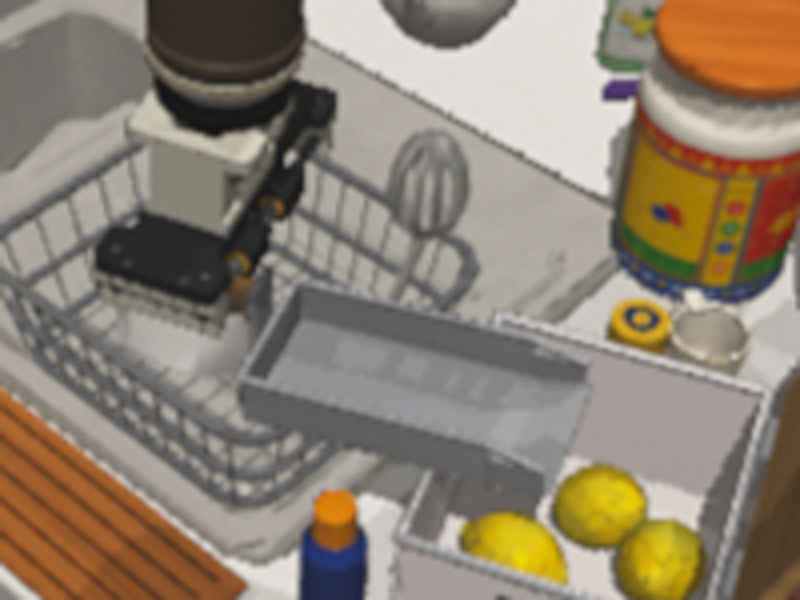

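```bash
python3 -m inch '[[[1,0,0,0,0],[1,0,0,0,0],[1,0,0,-15,0],[1,0,0,-25,0],[1,0,0,-25,0],[1,20,-5,0,0],[1,40,-14,0,0],[1,40,-14,0,0],[1,40,-14,0,0],[1,20,-7,0,0],[1,0,0,0,0]]]' 60; python3 - <<'E'
from h import *
s,M=st()
c=eyes.get_image("scene");crop(c,120,100,320,250,4,"s21")
E
```

```text
clock: 20.85
position: [0.48, 0.0881, 0.2411]
ee_rot: [-2.105, -2.309, -0.063]
force: [-0.7, -0.2, -2.6]
width: 0.192
t 20.85 tcp [0.48   0.0881 0.2411] x [-0.092  0.995  0.04 ] y [0.996 0.092 0.019] z [ 0.015  0.041 -0.999] F [-0.7 -0.2 -2.6] w 0.192 q [-0.78  0.19  0.62  1.93 -0.17  1.04  0.01]
```

View pics/s21.png

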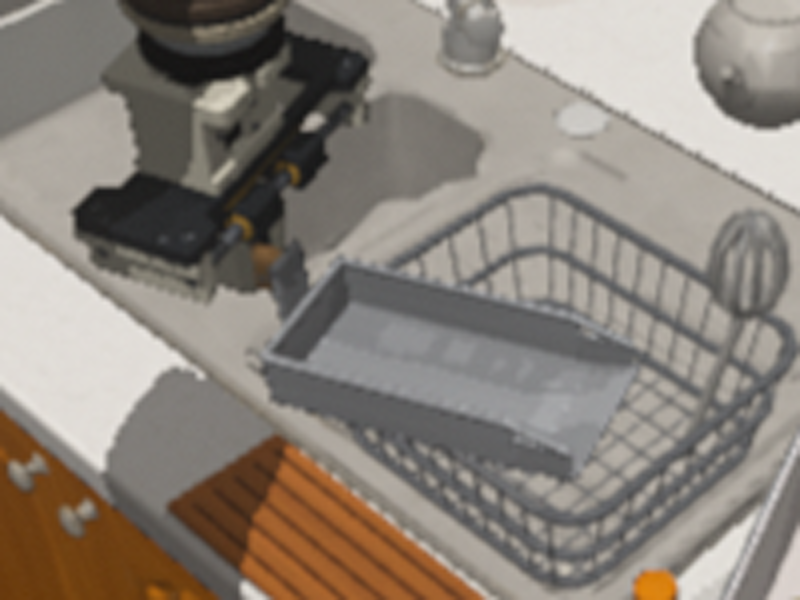

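```bash
python3 -m inch '[[[1,5,0,0,4],[1,6,0,0,7],[1,6,0,0,7],[1,6,0,0,6],[1,0,0,0,0]]]' 60; python3 - <<'E'
from h import *
s,M=st()
print(M.T@(np.array([.4941,.1166,.0555])-s["position"])*1000,np.degrees(np.arctan2(M[1,1],M[0,1])))
E
```

```text
clock: 21.4
position: [0.4847, 0.1035, 0.2432]
ee_rot: [-2.558, -1.786, -0.059]
force: [0.8, 0.4, -2.7]
width: 0.189
t 21.4 tcp [0.4847 0.1035 0.2432] x [0.344 0.938 0.043] y [ 0.939 -0.345  0.004] z [ 0.019  0.039 -0.999] F [ 0.8  0.4 -2.7] w 0.189 q [-0.87  0.21  0.69  1.92 -0.19  1.04 -0.44]
[  7.36548538   3.45116579 188.18937183] -20.15171840777742
```

```bash
python3 -m inch '[[[1,3,1,15,-1],[1,2,1,30,0],[1,2,1,30,0],[1,0,0,25,0],[1,0,0,15,0],[1,0,0,5,0],[1,0,0,0,0]]]' 60; python3 - <<'E'
from h import *
s,M=st()
print(M.T@(np.array([.4941,.1166,.0555])-s["position"])*1000,np.degrees(np.arctan2(M[1,1],M[0,1])))
c=eyes.get_image("scene");crop(c,120,130,320,280,4,"s22")
E
```

```text
clock: 22.1
position: [0.4976, 0.1049, 0.1214]
ee_rot: [-2.536, -1.829, -0.066]
force: [0.4, -0.3, -1.1]
width: 0.189
t 22.1 tcp [0.4976 0.1049 0.1214] x [0.315 0.948 0.043] y [ 0.949 -0.316  0.013] z [ 0.026  0.036 -0.999] F [ 0.4 -0.3 -1.1] w 0.189 q [-0.75  0.39  0.61  2.04 -0.36  0.77 -0.25]
[ 7.21972463 -7.90253172 66.16835491] -18.396652280156758
```

View pics/s22.png

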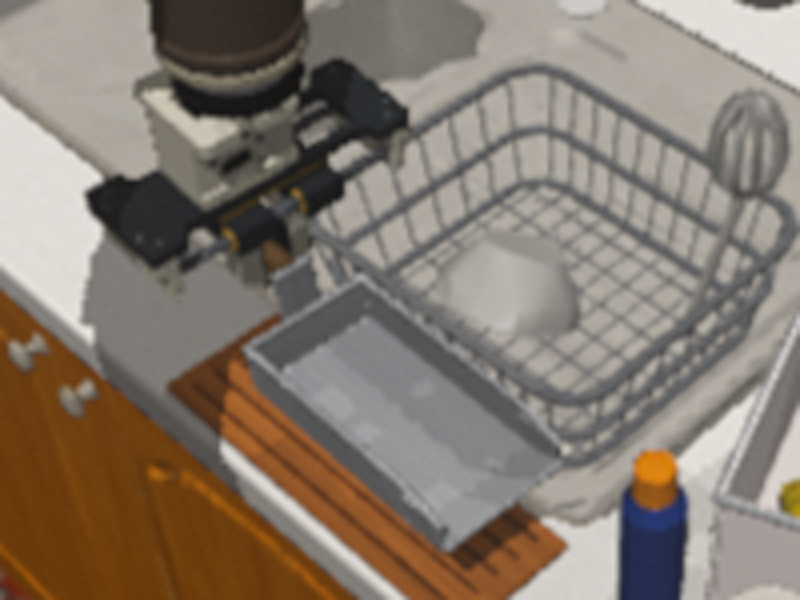

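```bash
python3 -m inch '[[[1,6,-8,2,0],[1,1,-3,12,0],[1,0,-3,14,0],[1,0,-2,12,0],[1,0,-1,8,0],[1,0,0,0,0]]]' 60; python3 - <<'E'
from h import *
s,M=st()
print(M.T@(np.array([.4941,.1166,.0555])-s["position"])*1000,np.degrees(np.arctan2(M[1,1],M[0,1])))
c=eyes.get_image("scene");crop(c,120,130,320,280,4,"s23")
E
```

```text
clock: 22.75
position: [0.4862, 0.1219, 0.0741]
ee_rot: [-2.532, -1.836, -0.079]
force: [-0.1, 0.3, -1.4]
width: 0.19
t 22.75 tcp [0.4862 0.1219 0.0741] x [0.31  0.949 0.048] y [ 0.95  -0.311  0.019] z [ 0.033  0.04  -0.999] F [-0.1  0.3 -1.4] w 0.19 q [-0.74  0.45  0.54  2.11 -0.44  0.65 -0.21]
[-3.47412625  8.8475507  18.58840323] -18.142493471587343
```

View pics/s23.png

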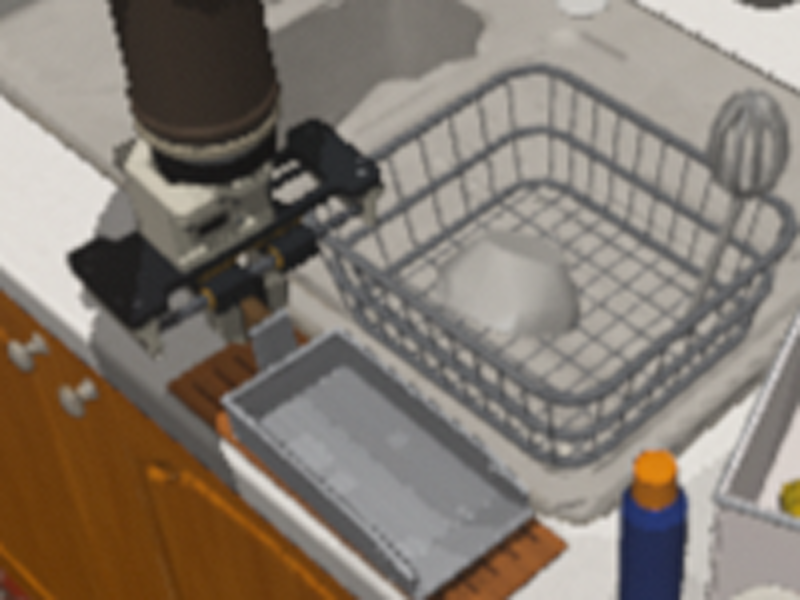

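```bash
python3 -m inch '[[[1,-3,6,4,0],[1,0,3,5,0],[1,0,0,6,0],[1,0,0,0,0]]]' 60; python3 - <<'E'
from h import *
s,M=st()
print(M.T@(np.array([.4941,.1166,.0555])-s["position"])*1000)
c=eyes.get_image("scene");crop(c,120,130,320,280,4,"s24")
E
```

```text
clock: 23.2
position: [0.4969, 0.1164, 0.0597]
ee_rot: [-2.533, -1.836, -0.084]
force: [-0.6, -0.7, -2.0]
width: 0.189
t 23.2 tcp [0.4969 0.1164 0.0597] x [0.31  0.949 0.05 ] y [ 0.95  -0.312  0.022] z [ 0.036  0.041 -0.998] F [-0.6 -0.7 -2. ] w 0.189 q [-0.7   0.48  0.52  2.1  -0.47  0.62 -0.17]
[-0.91238779 -2.84051361  4.06154989]
```

View pics/s24.png

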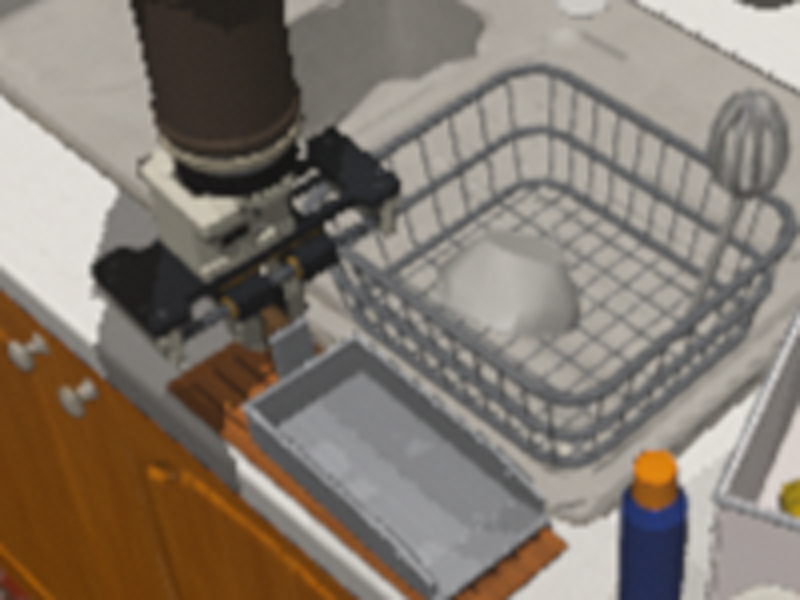

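Down the last few mm, then loosen and release.

```bash
python3 -m inch '[[[1,-1,-2,3,0],[1,0,0,3,0],[1,0,0,0,0]]]' 12; python3 -c "
from h import *
st()"; python3 -m inch '[[[0.7,0,0,0,0],[0.7,0,0,0,0],[0.65,0,0,0,0],[0.6,0,0,0,0],[0.6,0,0,0,0]]]' 12; python3 - <<'E'
from h import *
s,M=st()
c=eyes.get_image("scene");crop(c,120,130,320,280,4,"s25")
E
```

```text
clock: 23.55
position: [0.4972, 0.1178, 0.0554]
ee_rot: [-2.532, -1.837, -0.093]
force: [-0.8, -0.8, 1.7]
width: 0.202
t 23.55 tcp [0.4972 0.1178 0.0554] x [0.309 0.949 0.055] y [ 0.95  -0.311  0.025] z [ 0.041  0.044 -0.998] F [-0.8 -0.8  1.7] w 0.202 q [-0.69  0.49  0.51  2.11 -0.48  0.6  -0.16]
clock: 24.05
position: [0.497, 0.1178, 0.0556]
ee_rot: [-2.532, -1.837, -0.093]
force: [-0.4, 0.7, 0.3]
width: 0.397
t 24.05 tcp [0.497  0.1178 0.0556] x [0.309 0.949 0.055] y [ 0.95  -0.311  0.026] z [ 0.041  0.044 -0.998] F [-0.4  0.7  0.3] w 0.397 q [-0.7   0.49  0.51  2.11 -0.48  0.6  -0.16]
```

View pics/s25.png

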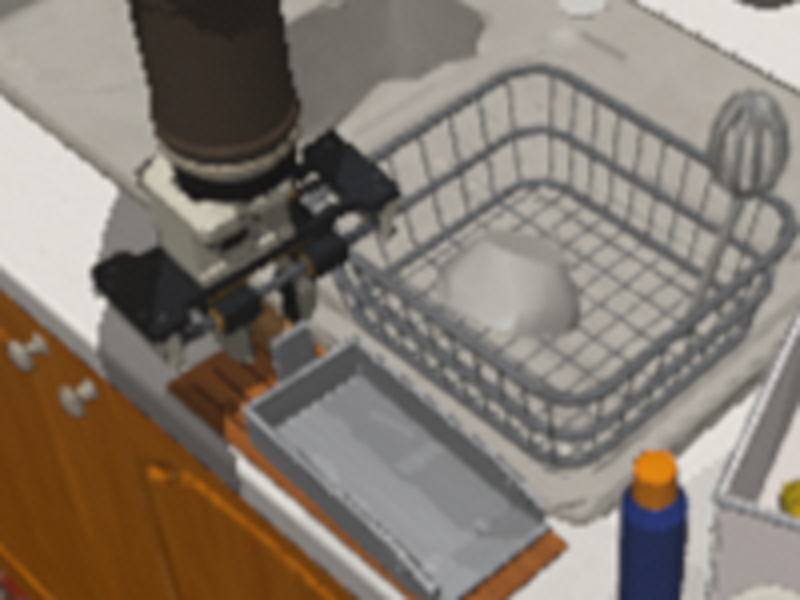

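```bash
python3 -m inch '[[[0.6,0,0,-15,0],[0.6,0,0,-30,0],[0.6,0,0,-40,0],[0.6,0,0,-45,-8],[0.6,0,0,-45,-8],[0.9,0,0,-45,-8],[0.9,0,0,-45,0],[0.9,0,0,-30,0],[0.9,0,0,0,0]]]' 20; python3 - <<'E'
from h import *
s,M=st()
c=eyes.get_image("scene");t=eyes.get_image("top")
print("canister",tri(t,[(408,115)],c,[(461,180)]).round(3), onz(t,[(408+23,115),(385,118)],.23).round(3))
P=np.array([.590,-.469,.327]);print(proj(c,P),proj(t,P))
cv2.imwrite("pics/s26.png",c["frame"]);cv2.imwrite("pics/t26.png",t["frame"])
E
```

```text
clock: 25.0
position: [0.4832, 0.1028, 0.3611]
ee_rot: [2.084, 2.347, 0.089]
force: [1.0, 0.9, 0.2]
width: 0.122
t 25.0 tcp [0.4832 0.1028 0.3611] x [-0.119  0.992  0.036] y [0.992 0.117 0.043] z [ 0.039  0.041 -0.998] F [1.  0.9 0.2] w 0.122 q [-0.85  0.09  0.62  1.73 -0.08  1.29 -0.1 ]
canister [[ 0.829 -0.506  0.185  0.005]] [[ 0.808 -0.548  0.23 ]
 [ 0.798 -0.425  0.23 ]]
[[442.02842285 192.78663453]] [[418.80450359 184.09472331]]
```

View pics/s26.png

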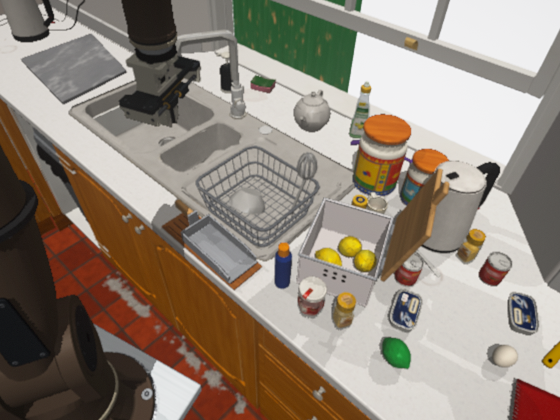

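View pics/t26.png

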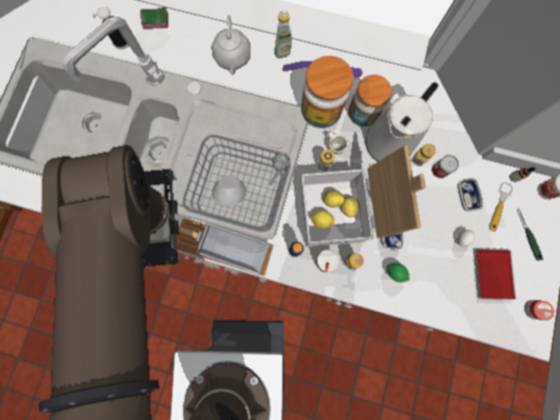

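```bash
python3 -m inch '[[[1,0,0,-35,0],[1,-20,2,-35,0],[1,-45,2,-3,0],[1,-45,2,-3,0],[1,-45,2,-3,0],[1,-45,2,-3,0],[1,-45,2,-3,0],[1,-45,2,-3,0],[1,-45,2,-3,0],[1,-45,2,-3,0],[1,-45,2,-3,0],[1,0,0,0,0]]]' 20; python3 - <<'E'
from h import *
s,M=st()
print(M.T@(np.array([.592,-.55,.42])-s["position"])*1000)
E
```

```text
clock: 26.3
position: [0.5484, -0.3298, 0.4172]
ee_rot: [-2.056, -2.338, -0.042]
force: [-0.5, -0.2, -0.6]
width: 0.005
t 26.3 tcp [ 0.5484 -0.3298  0.4172] x [-0.128  0.991  0.039] y [0.992 0.128 0.002] z [-0.003  0.039 -0.999] F [-0.5 -0.2 -0.6] w 0.005 q [-0.01  0.48  0.86  1.21 -0.38  1.63  0.9 ]
[-223.73192728   15.09853726  -11.57091139]
```

```bash
python3 -m inch '[[[1,-40,3,-3,0],[1,-40,3,-3,0],[1,-40,3,-3,0],[1,-40,3,-3,0],[1,-40,3,-3,0],[1,-25,2,-2,0],[1,0,0,0,0]]]' 20; python3 - <<'E'
from h import *
s,M=st()
print(M.T@(np.array([.592,-.55,.30])-s["position"])*1000)
E
```

```text
clock: 27.0
position: [0.5979, -0.5558, 0.4012]
ee_rot: [-2.036, -2.319, -0.052]
force: [-0.3, -0.0, -1.2]
width: 0.006
t 27.0 tcp [ 0.5979 -0.5558  0.4012] x [-0.129  0.99   0.064] y [ 0.991  0.13  -0.011] z [-0.02   0.062 -0.998] F [-0.3 -0.  -1.2] w 0.006 q [ 0.59  0.92  0.71  0.36 -0.62  1.99  0.95]
[ 2.79091415e-02 -3.95030784e+00  1.01457211e+02]
```

```bash
python3 -m inch '[[[1,0,0,15,0],[1,0,0,25,0],[1,0,0,25,0],[1,0,0,0,0]]]' 20; python3 - <<'E'
from h import *
s,M=st()
c=eyes.get_image("scene");crop(c,340,60,540,260,3,"s27")
t=eyes.get_image("top");crop(t,300,90,500,290,3,"t27")
E
```

```text
clock: 27.4
position: [0.5955, -0.5504, 0.3246]
ee_rot: [-2.031, -2.308, -0.055]
force: [-0.6, 0.6, -0.3]
width: 0.002
t 27.4 tcp [ 0.5955 -0.5504  0.3246] x [-0.126  0.989  0.073] y [ 0.992  0.128 -0.017] z [-0.026  0.071 -0.997] F [-0.6  0.6 -0.3] w 0.002 q [ 0.48  0.87  0.72  0.69 -0.56  1.77  1.05]
```

View pics/s27.png

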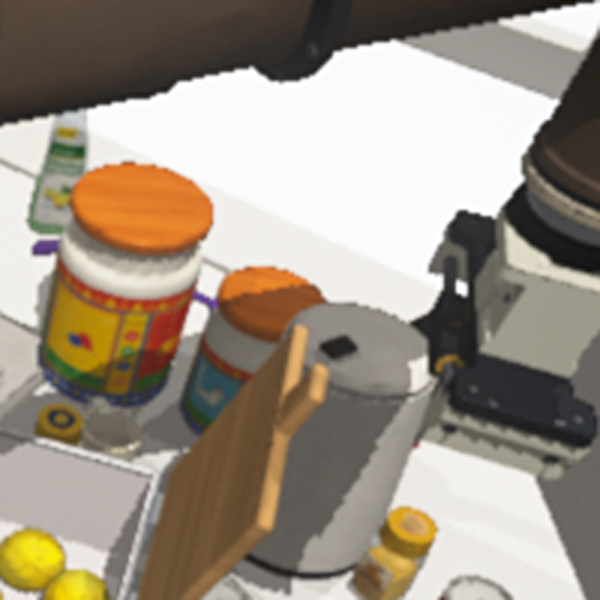

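View pics/t27.png

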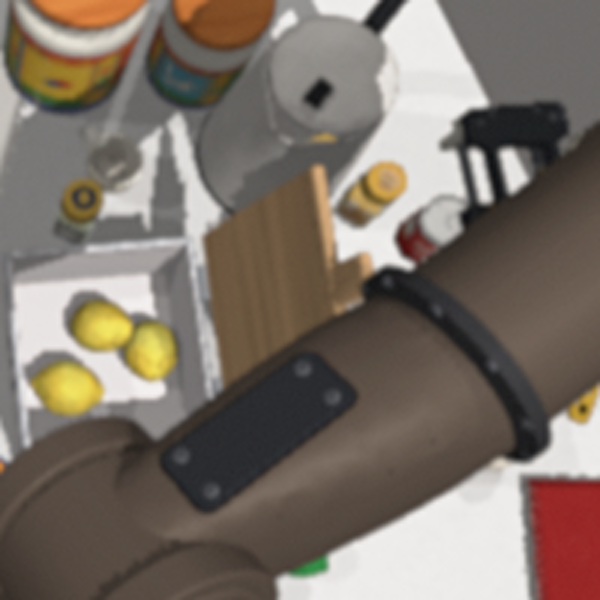

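```bash
python3 -m inch '[[[1,10,0,12,0],[1,15,0,8,0],[1,15,0,1,0],[1,12,0,1,0],[1,10,0,1,0],[1,10,0,1,0]]]' 20; python3 - <<'E'
from h import *
s,M=st()
c=eyes.get_image("scene");crop(c,340,60,540,260,3,"s28")
E
```

```text
clock: 28.1
position: [0.5887, -0.4783, 0.3197]
ee_rot: [-2.041, -2.326, -0.052]
force: [-0.3, -1.1, 0.4]
width: 0.007
t 28.1 tcp [ 0.5887 -0.4783  0.3197] x [-0.13   0.99   0.058] y [ 0.991  0.13  -0.006] z [-0.013  0.056 -0.998] F [-0.3 -1.1  0.4] w 0.007 q [ 0.31  0.74  0.75  0.99 -0.5   1.62  1.05]
```

View pics/s28.png

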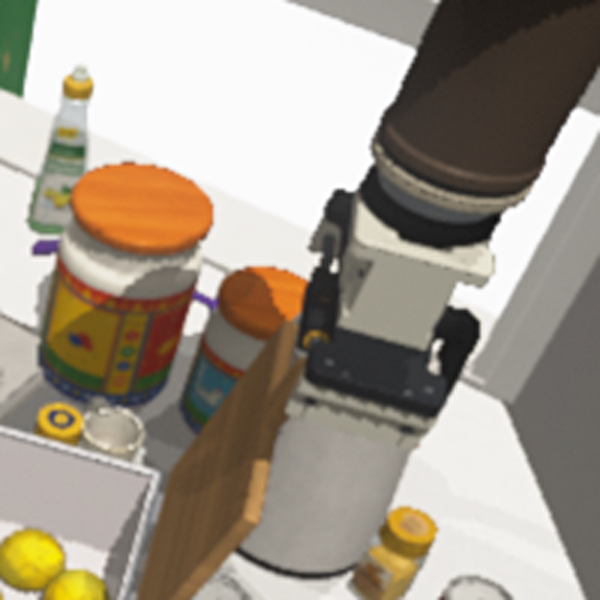

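```bash
python3 -m inch '[[[1,12,0,2,0],[1,14,0,2,0],[1,15,0,1,0],[1,15,0,1,0],[1,15,0,1,0],[1,15,0,1,0]]]' 20; python3 - <<'E'
from h import *
s,M=st()
c=eyes.get_image("scene");crop(c,290,60,490,260,3,"s29")
E
```

```text
clock: 28.75
position: [0.5787, -0.3928, 0.3231]
ee_rot: [-2.049, -2.333, -0.052]
force: [-1.1, -0.1, 0.2]
width: 0.004
t 28.75 tcp [ 0.5787 -0.3928  0.3231] x [-0.129  0.99   0.049] y [0.992 0.129 0.001] z [-0.005  0.049 -0.999] F [-1.1 -0.1  0.2] w 0.004 q [ 0.13  0.61  0.78  1.21 -0.45  1.51  0.99]
```

View pics/s29.png

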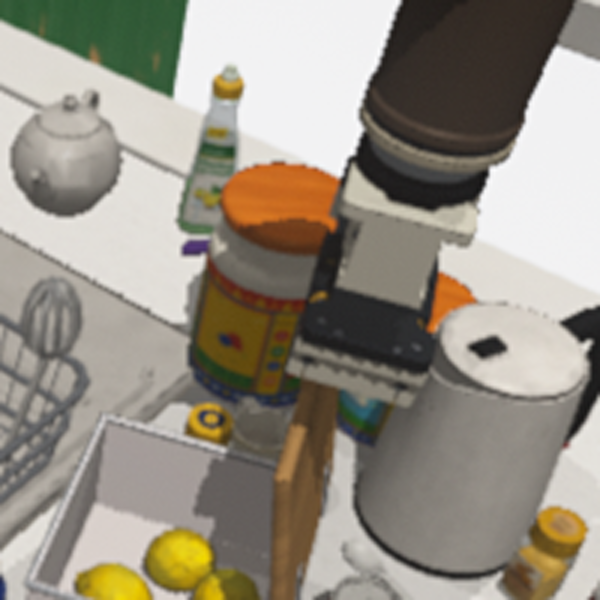

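```bash
python3 -m inch '[[[1,15,0,2,0],[1,15,0,3,0],[1,15,0,4,0],[1,0,0,0,0],[1,0,0,-15,0],[1,0,0,-30,0],[1,0,0,-30,0],[1,0,0,0,0]]]' 20; python3 - <<'E'
from h import *
s,M=st()
c=eyes.get_image("scene");crop(c,240,60,480,300,2.5,"s30")
E
```

```text
clock: 29.6
position: [0.5747, -0.352, 0.3995]
ee_rot: [-2.052, -2.338, -0.056]
force: [0.1, 0.5, -0.3]
width: 0.002
t 29.6 tcp [ 0.5747 -0.352   0.3995] x [-0.13   0.99   0.046] y [0.992 0.13  0.007] z [ 0.001  0.047 -0.999] F [ 0.1  0.5 -0.3] w 0.002 q [ 0.07  0.54  0.8   1.14 -0.41  1.63  0.91]
```

View pics/s30.png

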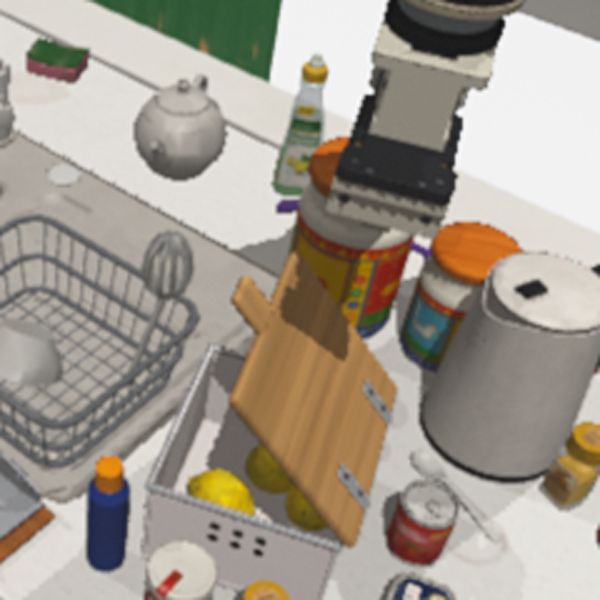

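The lid is sinking shut by itself. I'll move the arm well clear and wait.

```bash
python3 -m inch '[[[1,0,0,-20,0],[1,40,-3,0,0],[1,45,-3,0,0],[1,45,-3,0,0],[1,45,-3,0,0],[1,45,-3,0,0],[1,45,-3,0,0],[1,45,-3,0,0],[1,45,-3,0,0],[1,0,0,0,0],[1,0,0,0,0],[1,0,0,0,0]]]' 20;python3 -m inch '[[[1,0,0,0,0],[1,0,0,0,0],[1,0,0,0,0],[1,0,0,0,0],[1,0,0,0,0],[1,0,0,0,0],[1,0,0,0,0],[1,0,0,0,0],[1,0,0,0,0],[1,0,0,0,0],[1,0,0,0,0],[1,0,0,0,0]]]'; python3 - <<'E'
from h import *
s,M=st()
c=eyes.get_image("scene");cv2.imwrite("pics/s31.png",c["frame"]);crop(c,160,160,430,340,2.8,"s31c")
t=eyes.get_image("top");crop(t,160,130,440,300,2.8,"t31")
E
```

```text
clock: 30.85
position: [0.5026, 0.0025, 0.4266]
ee_rot: [-2.055, -2.324, -0.042]
force: [0.3, 0.0, 0.1]
width: 0.004
clock: 32.05
position: [0.5032, -0.0028, 0.4262]
ee_rot: [-2.067, -2.316, -0.039]
force: [0.1, -0.3, 0.2]
width: 0.006
t 32.05 tcp [ 0.5032 -0.0028  0.4262] x [-0.113  0.993  0.045] y [ 0.994  0.113 -0.006] z [-0.011  0.044 -0.999] F [ 0.1 -0.3  0.2] w 0.006 q [-0.71  0.14  0.77  1.54 -0.14  1.52  0.17]
```

View pics/s31c.png

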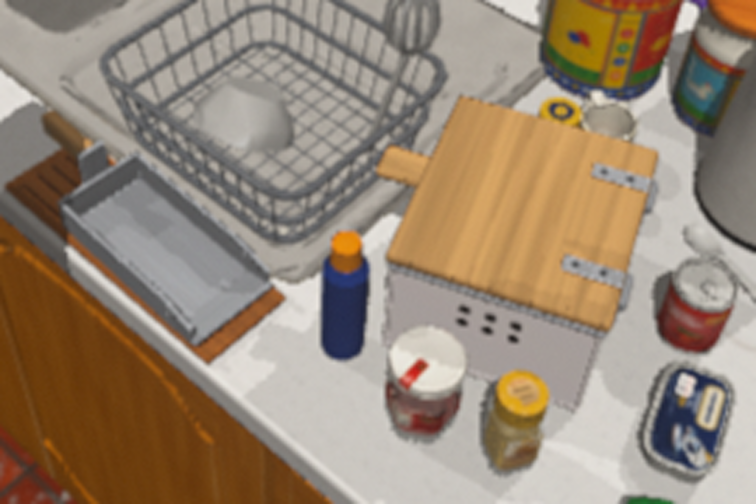

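View pics/t31.png

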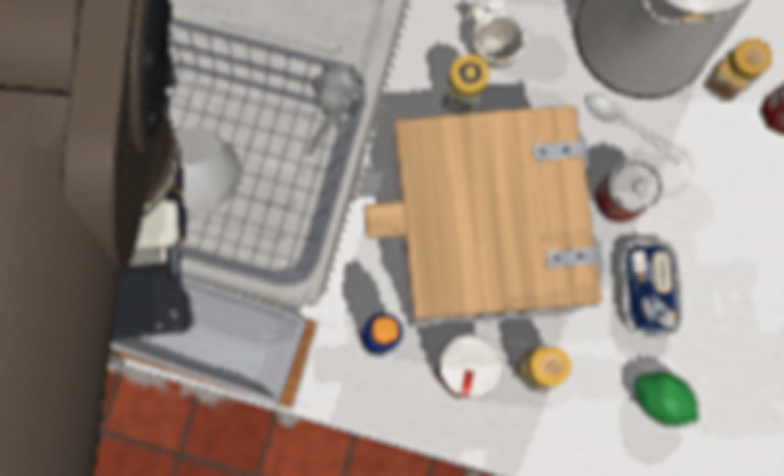

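```bash
python3 -m inch '[[[1,0,0,0,0],[1,0,0,0,0],[1,0,0,0,0],[1,0,0,0,0],[1,0,0,0,0],[1,0,0,0,0]]]'; python3 - <<'E'
from h import *
a=cv2.imread("pics/scene0.png");c=eyes.get_image("scene")["frame"]
d=(cv2.absdiff(a,c).max(2)>40)
print("changed px lid/bin/bystander region",d[180:370,270:430].sum(),"can",d[235:290,270:296].sum())
print(workorder.sign_off())
E
```

```text
clock: 32.75
position: [0.5031, -0.0029, 0.4262]
ee_rot: [-2.067, -2.315, -0.039]
force: [-0.2, -0.5, 0.2]
width: 0.004
changed px lid/bin/bystander region 11 can 11
the job is handed in; nothing more can be done
None
```

I put all three lemons in the bin, set the empty tray flat on its drip board and shut the lid. The job was handed in at about 33 s of the 72 s allowed.

- **Opening the lid:** I pinched the tab and swung the lid up. The tab slipped out of the jaws at roughly 90°, and the lid went on to its stop by itself. The picture put it at about 1.85 rad, and it stayed there.
- **Pouring:** I carried the tray level (about 1–3° nose-down), rested the pan on the bin's rim and raised the handle in a loosened grip. All three lemons slid out without the gripper touching them.
- **Finishing:** I levelled the tray on the rim and set it back within a few mm of its old place. I then pushed the lid forward from behind its tab, and it sank shut on its own.

**Last checks:**
- The lid lies where it did at the start in the camera pictures.
- Across the region with the bin, tall can, jam jar and front spice jar, only 11 pixels differ from the first picture.
- In the last pictures the other spice jar and the tins stand where they were, as does the green look-alike.
- The tray looks flat and the arm is clear of everything.
- The highest force I read was about 7 N, when the fingers touched the lid's edge before the grasp. I only read it at the end of each move, so a brief peak in between could have gone unseen.
- The tool drifted to a tilt of about 2–4°, which the moves could not correct and which did no harm.

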